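Load the glaze carousel and present the jar

ROBOT

A 6-joint arm with a two-finger parallel gripper is mounted at the origin on a cart in front of the work surface, level with it; the furniture and walls round the work are solid. World frame = base frame: x ahead of the robot, y to its left, z up, the work surface at z = 0. Lengths are in m, angles in rad, forces in N, time in s.
With the tool pointing down it reaches from about 0.3 to 0.875 m from the base axis. Payload 6.4 kg.
Tool frame: the origin (TCP) lies on the centre line of the jaws, within the pads' length; the fingertips stand 25 mm ahead of it and the grasp point (between the pads) lies 6 mm ahead of it (ctrl.tips_ahead is the z of the fingertips in the tool frame, in m); z points along the fingers, x is the direction in which the jaws open and shut, and the axes are right-handed (so a half turn about z gives the same grasp; the last joint's range is limited). The gripper opens to 85 mm and grips with 20 to 120 N. Pads are 22 mm wide; open, the fingers measure 114 mm over their backs; the gripper's body (76 mm by 85 mm) begins 54 mm behind the grasp point. The pads swing forward as they close: fully open they stand 13 mm farther back than shut.
Start: joints at [-1.454, 0.181, 1.607, -0, 1.354, -0.206], TCP at [0.182, -0.545, 0.256] pointing down, gripper open.
Joint ranges: [-2.99, 2.99], [-0.89, 2.07], [0.3, 2.58], [-1.14, 4.28], [0, 2.63], [-3.12, 3.12]. Speed limits (rad/s): [2.57, 2.57, 3.01, 3.14, 3.14, 3.14].

INTERFACE

Orientations are given as a unit quaternion [w, x, y, z].
In Python, from bench import ctrl gives the robot as it stands.
- The arm moves only by the shell command python3 -m pendant 'ROWS'. ROWS is JSON, a list that holds one entry, the list of rows, each a list of 7 numbers: the shift along the tool's x, y, z in m, then the turn, a rotation vector about the tool's x, y, z in rad, then the closure, from -1 (fully open) to 1 (shut). A call has 1 to 10 rows; each row shifts and turns the commanded pose from where the row before left it, along the tool's axes as they then stand; what a row does not reach is not made up. A row lasts 1/10 s, in which the tool goes at most 50 mm and 8.59 degrees, less where a joint would pass 70% of its speed; a pose out of reach is approached as far as the arm can. A call with a gripper value outside its range is refused whole. The fingers move at their own pace and stop on an object; the grip force is fixed at half the most. Time passes only in rows, so rows that do not move let the fingers close. It gives the time, the measured TCP pose, the force and the opening at its end, in the units of the state.
- ctrl.get_obs(): the state, without advancing time (a new reading comes with each control period).
- ctrl.camera(name): name is "scene" or "side" or "wrist"; returns (picture, depth): 384x512x3 uint8, red, green, blue; 384x512 float32, m along the optical axis (not along the pixel's ray), 0 where there is no reading.
- ctrl.calibration(name): a dict with "fov_y" (degrees; the focal length in pixels is half the picture's height over the tangent of half this angle, whatever the lens; pixels are square), "cx", "cy" (the principal point, pixels), "D" ([k1, k2, p1, p2, k3] as OpenCV has them; the pictures are not rectified), "camera_from_world" (4x4, takes a point from world to camera coordinates). Camera axes: x right, y down, z forward; pixel columns grow to the right and rows downward; lengths in m; the calibration is good to about 2 mm. A picture is of the moment at which its call begins: read the wrist's pose just before it. calibration takes no time and is no camera call; for the wrist camera it gives the pose at the moment of the call.
- ctrl.hand_in(): hands the job in, once; it reports no verdict.
The state is a dict: "time_s": time; "q": joint angles; "dq": joint speeds; "joint_efforts": joint torques, N m; "eef_pos": TCP position; "eef_rot": TCP orientation; "wrist_force": force on the tool from outside, world axes, zero at the start; "torque": the same for the moment, N m; "opening": opening from 0.0 (shut) to 1.0 (fully open).
Only numpy, scipy, OpenCV 4.12 (cv2) and the standard library are available. Lean on these libraries where they do the work, as an engineer would, in place of code of your own. Each camera call takes 0.05 s, during which the arm holds its last target.

TASK

Set the loose amber glaze jar with the white lid upright into the empty pegged seat of the jar carousel, setting it down rather than dropping it, and let go of it. Then grip the carousel's black knob post and turn the tray until the white-lidded jar stands at the yellow pointer on the base, and finish there, still gripping the post and holding the tray still. Leave the masking tape ring, the label roll and the blue glaze tile where they are.

Things in the scene. Friction and masses are not known exactly. Their poses are not given: they have to be found in the camera images.
- jar_amber: the loose glaze jar, amber brown with a white screw lid: 57 mm across, 68 mm tall, about 0.19 kg, stands upright on the table. Origin at the centre of its underside, z up. Plain round body; grip it across the diameter, at 40 to 60 mm above its underside with the fingertips at least 25 mm above it, clear of the 18 mm pegs of the seat.
- carousel_base: fixed grey round foot of the jar carousel (170 mm across, 34 mm high), screwed to the table. Origin on the turning axis at table height, z up; its -x axis points to its front, along the yellow pointer, which ends 140 mm from the axis and is 38 mm high there.
- carousel (a joint): angle of the wooden tray (232 mm across, top 52 mm above the table, rim 3 mm higher) about the vertical axis of carousel_base. 0 = empty seat exactly at the yellow pointer; grows anticlockwise from above, range -3 to 3; starts between -2.0 and -0.8, so turn it anticlockwise. Slight friction (0.1 N m, 1 N at the knob); stays where it is left.
- seat (a point): centre of the empty jar seat, on the tray's top face, 72 mm from the turning axis; turns with the tray, its -x axis points away from the turning axis. Three tapered steel pegs 18 mm high stand 35 mm from its centre (one straight inwards, two 60 degrees either side of outwards) and leave the jar 2.5 mm play all round; the jar rests on the tray.
- knob_grip (a point): middle of the round black grip of the knob post, 119 mm above the table; 97 mm from the turning axis, straight opposite the empty seat. The grip is 22 mm across and runs from 102 to 136 mm above the table. Pinch it from above; it may turn between the fingers as it is led round its circle.
- tape: loose ring of cream masking tape lying flat, 92 mm across, 24 mm high; leave alone. Origin at the centre of its underside.
- labels: loose white roll of labels lying flat, 60 mm across, 26 mm high; leave alone. Origin at the centre of its underside.
- tile: loose glaze test tile, half blue, 72 x 48 x 9 mm; leave alone. Origin at the centre of its underside.
- knob: upright black knob post on the tray, 84 mm tall; origin at its foot on the tray's top, below knob_grip; its stem is 16 mm across. Turns with the tray.
- fixed_jar_blue: blue jar with black lid, 61 mm across, 75 mm tall, fixed to the tray 72 mm from the axis, 120 degrees from the empty seat. Origin at the centre of its underside.
- fixed_jar_green: green jar with black lid, 65 mm across, 62 mm tall, fixed to the tray likewise, on the other side of the knob post. Origin at the centre of its underside.

How it is judged:
On the way, in this order (a step that is already met when the one before it is completed fails the run):
1. the white-lidded jar stands in the empty seat, upright and let go (horizontal distance between jar_amber and seat below 0.007 m and z of jar_amber in the frame of seat below 0.004 m and angle between jar_amber's own z axis and vertical below 0.08 rad and contact force between the fingers and jar_amber below 0.1 N), for 0.2 s.
2. the tray is turned so that the jar stands at the yellow pointer, the knob post gripped (value of joint carousel between -0.12 and 0.12 rad and contact force between the fingers and knob above 3 N), for 0.2 s.
At the end, for the whole second after the job is handed in: the tray stands within 0.12 rad (9 mm at the seat) of the pointer and is still (under 0.03 rad/s), the fingers grip the knob post with over 3 N, and the white-lidded jar stands free in the seat, upright, within 7 mm of its centre and 4 mm of the tray (all of step 1 and all of step 2 and velocity of joint carousel between -0.03 and 0.03 rad/s and z of jar_amber in the frame of seat above -0.004 m); the arm keeps its last pose, push and grip.
It fails at once if the white-lidded jar is tipped over (angle between jar_amber's own z axis and vertical above 0.7 rad).
It fails at once if the white-lidded jar is dropped (falls over about 25 mm) (contact force between the fingers and jar_amber below 0.1 N and linear speed of jar_amber above 0.7 m/s).
It fails at once if the tape ring, label roll or blue tile is moved by over 40 mm (distance of any of tape, labels, tile from where it was at the start of the episode above 0.04 m).
It also fails if it takes over 58 s, if anything falls off the work surface, if the arm or the gripper's body presses on something with over 40 N, if the wrist force passes 120 N, or if a joint passes its speed limit or range.

## Working session

There is one attempt and no reset: what is moved stays moved. The work goes in short steps, Python scripts to look and compute and a shell command to move; the robot and the scene stay as the last step left them, time stands still between calls to the robot, and variables do not carry over. Pictures are saved under pics/ and viewed, and the job is handed in when it is done.

```bash
ls; mkdir -p pics
cat > h.py <<'E'
import numpy as np, cv2
from bench import ctrl
def K(n):
    c=ctrl.calibration(n); f=192/np.tan(np.radians(c["fov_y"])/2)
    return np.array([[f,0,c["cx"]],[0,f,c["cy"]],[0,0,1]]),np.array(c["D"],float),np.array(c["camera_from_world"])
def snap(n,tag):
    k=K(n); im,d=ctrl.camera(n); np.savez(f"pics/{tag}.npz",im=im,d=d,K=k[0],D=k[1],T=k[2])
    cv2.imwrite(f"pics/{tag}.png",cv2.resize(im[:,:,::-1],(800,600),interpolation=cv2.INTER_CUBIC)); return im,d
def cloud(tag):
    z=np.load(f"pics/{tag}.npz"); d=z["d"]; v,u=np.mgrid[:384,:512]
    p=cv2.undistortPoints(np.stack([u.ravel(),v.ravel()],1).astype(np.float64)[:,None],z["K"],z["D"])[:,0]
    P=np.c_[p*d.ravel()[:,None],d.ravel()]; T=np.linalg.inv(z["T"])
    W=(P@T[:3,:3].T+T[:3,3]).reshape(384,512,3); W[d==0]=np.nan
    return z["im"],W
def plane(tag,u,v,h):
    z=np.load(f"pics/{tag}.npz"); p=cv2.undistortPoints(np.array([[[u,v]]],float),z["K"],z["D"])[0,0]
    T=np.linalg.inv(z["T"]); r=T[:3,:3]@[p[0],p[1],1]; o=T[:3,3]; return o+r*(h-o[2])/r[2]
E
python3 - <<'E'
from h import *
for n in ("scene","side","wrist"): snap(n,n+"0")
o=ctrl.get_obs(); print(o, ctrl.tips_ahead)
for n in ("scene","side","wrist"): print(np.linalg.inv(K(n)[2])[:3].round(3))
E
```

```text
pics
{'time_s': 0.15, 'q': array([-1.45429434e+00,  1.81387045e-01,  1.60777330e+00, -9.79368333e-06,
        1.35376696e+00, -2.06279474e-01]), 'dq': array([-0.00031352, -0.00287607, -0.00413733,  0.00101724,  0.00021898,
        0.00017512]), 'joint_efforts': array([ 1.32629135e-03, -4.45257497e+01, -3.51691961e+01, -2.95402388e-04,
        5.84173511e-03, -3.42961857e-05]), 'eef_pos': array([ 0.18237321, -0.54491154,  0.25558413]), 'eef_rot': array([-4.89343454e-04,  8.11543905e-01, -5.84291062e-01, -4.53749293e-04]), 'wrist_force': array([ 0.42545555, -0.11927544, -0.60823393]), 'torque': array([-0.06152213, -0.00161709,  0.00387126]), 'opening': 1.0001725485904756} 0.025
[[-0.512 -0.676  0.531 -0.324]
 [-0.859  0.404 -0.314  0.57 ]
 [-0.002 -0.617 -0.787  1.27 ]]
[[-1.    -0.013 -0.017  0.518]
 [ 0.01   0.417 -0.909  1.383]
 [ 0.018 -0.909 -0.417  0.715]]
[[ 0.318 -0.916 -0.245  0.244]
 [-0.948 -0.307 -0.082 -0.524]
 [-0.001  0.258 -0.966  0.373]]
```

View pics/scene0.png

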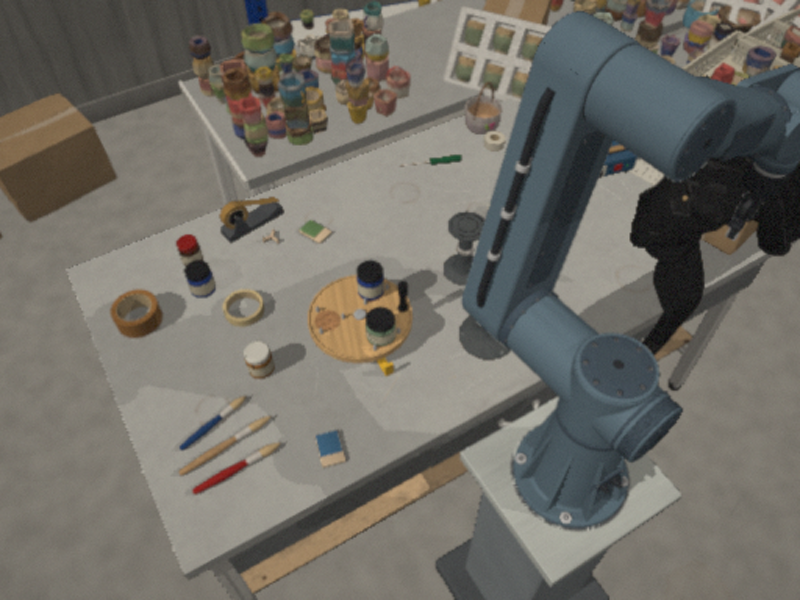

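View pics/side0.png

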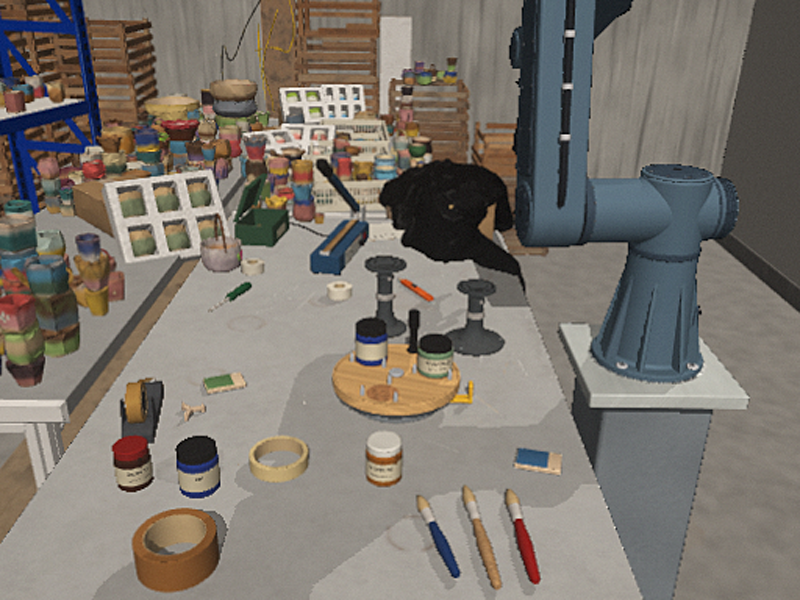

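View pics/wrist0.png

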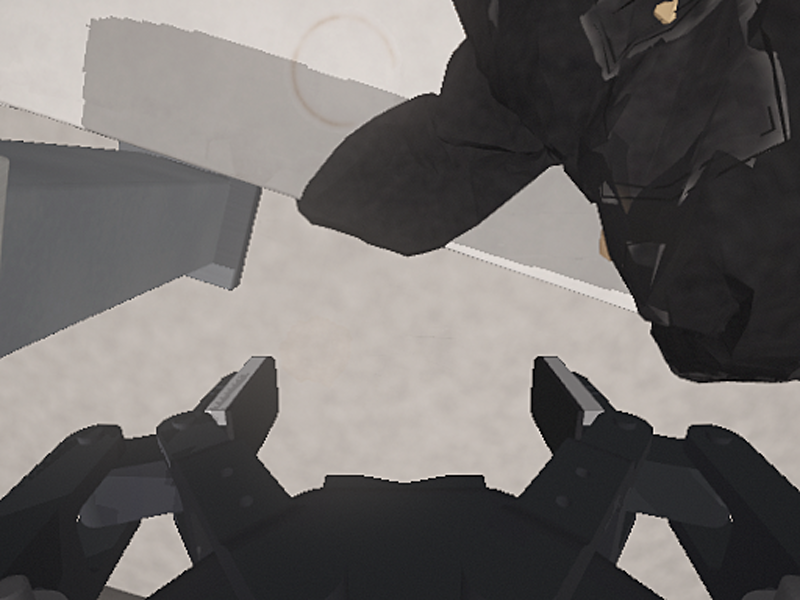

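The scene image shows the jar at about (258,360) and the carousel at (360,318), with the knob near (403,295). The seat is the dark disc near (327,320), and two dark stands sit beyond the carousel. The side image shows the same layout. Next I measure from the point clouds.

Run:
```python
from h import *
import cv2
for t in ("scene0","side0"):
    im,W=cloud(t); hsv=cv2.cvtColor(im,cv2.COLOR_RGB2HSV); z=W[...,2]
    # top-down maps
    ok=np.isfinite(z)&(z>-.02)&(z<.3)&(W[...,0]>.15)&(W[...,0]<.9)&(W[...,1]>-.5)&(W[...,1]<.75)
    g=np.zeros((600,800,3),np.uint8); hm=np.zeros((600,800),np.uint8)
    X=((.9-W[...,0])*700).clip(0,599); Y=((.6-W[...,1])*700).clip(0,799)
    for (a,b) in sorted(zip(*np.where(ok)),key=lambda q:z[q]): cv2.circle(g,(int(Y[a,b]),int(X[a,b])),2,im[a,b][::-1].tolist(),-1)
    cv2.imwrite(f"pics/top_{t}.png",g)
    print(t,"table z",np.nanmedian(z[ok&(abs(z)<.02)]))
    # pixel samples
    pts={"scene0":dict(jarlid=(258,350),bluelid=(370,269),greenlid=(380,320),knob=(403,285),seat=(325,320),tray=(340,340),hub=(361,314),pointer=(386,367),tape=(243,292),tile=(330,448),stand=(465,225)),
     "side0":dict(jarlid=(384,440),bluelid=(370,328),greenlid=(435,343),knob=(413,313),seat=(380,393),tray=(350,390),hub=(396,375),pointer=(465,397),tape=(279,442),tile=(538,460),labels=(338,288),stand1=(385,263),stand2=(477,287))}[t]
    for n,(u,v) in pts.items(): print(n,W[int(v*.64),int(u*.64)].round(4))
```

```text
scene0 table z -0.000287301048674804
jarlid [0.5323 0.4155 0.0675]
bluelid [0.5607 0.1304 0.1303]
greenlid [0.4433 0.1704 0.1112]
knob [0.4832 0.0935 0.1347]
seat [0.5471 0.252  0.0478]
tray [0.4813 0.2513 0.05  ]
hub [0.5179 0.1774 0.0532]
pointer [0.3795 0.1939 0.035 ]
tape [0.7386 0.374  0.0206]
tile [0.2865 0.3779 0.0065]
stand [ 0.5422 -0.1042  0.1589]
side0 table z -0.00015737225446632586
jarlid [0.5348 0.4179 0.0667]
bluelid [0.5664 0.1381 0.1233]
greenlid [0.4474 0.1757 0.1117]
knob [0.486  0.1032 0.1369]
seat [0.5435 0.2501 0.0507]
tray [0.5957 0.2378 0.0491]
hub [0.5167 0.1962 0.0551]
pointer [0.3898 0.1877 0.0061]
tape [0.7053 0.3554 0.02  ]
tile [0.2871 0.3817 0.0069]
labels [ 0.6564 -0.2763  0.0284]
stand1 [ 0.5424 -0.1021  0.1586]
stand2 [ 0.3528 -0.0391  0.134 ]
```

View pics/top_scene0.png

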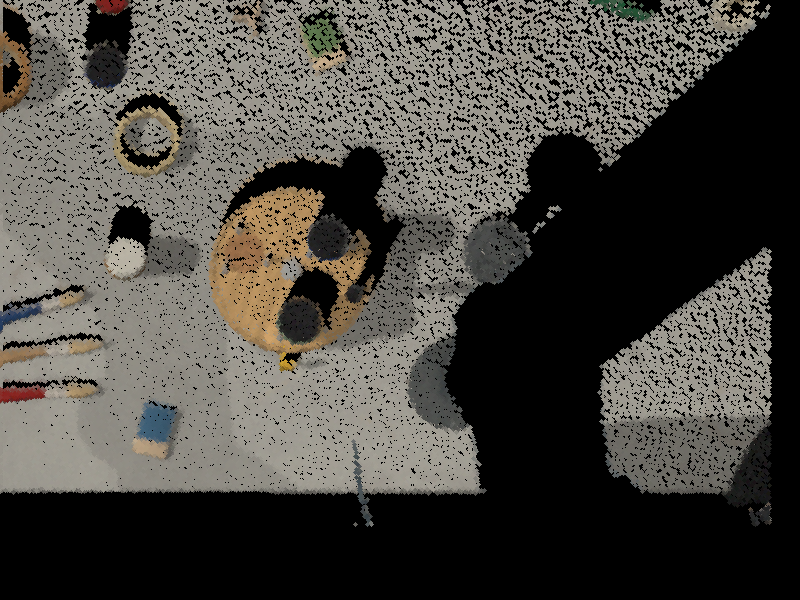

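View pics/top_side0.png

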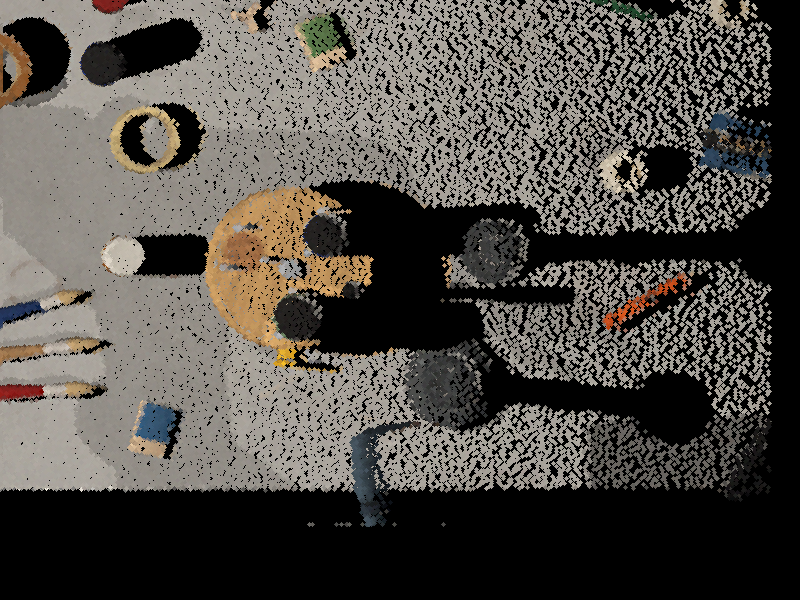

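Run:
```python
from h import *
from scipy.optimize import least_squares
def circ(P,r=None):
    c0=P.mean(0)
    if r is None:
        s=least_squares(lambda p:np.hypot(*(P-p[:2]).T)-p[2],[*c0,.05],loss='soft_l1',f_scale=.001); return s.x
    s=least_squares(lambda p:np.hypot(*(P-p).T)-r,c0,loss='soft_l1',f_scale=.001); return s.x
for t in ("scene0","side0"):
    im,W=cloud(t); z=W[...,2]
    def reg(cx,cy,r,z0,z1): 
        m=(np.hypot(W[...,0]-cx,W[...,1]-cy)<r)&(z>z0)&(z<z1); return W[m]
    def top(c,r,z0,z1):
        P=reg(*c,r,z0,z1); 
        u=np.c_[P[:,:2]].astype(np.float32); (cx,cy),R=cv2.minEnclosingCircle(u); return len(P),np.array([cx,cy]).round(4),round(R,4),np.percentile(P[:,2],[50,98]).round(4)
    print(t)
    print("jar",top((.535,.418),.04,.062,.075)); 
    P=reg(.535,.418,.045,.005,.05); print(" body fit r28.5",circ(P[:,:2],.0285))
    print("blue",top((.565,.135),.045,.118,.14)); print("green",top((.445,.173),.045,.105,.125))
    P=reg(.565,.135,.05,.06,.11);print(" blue body",circ(P[:,:2],.0305)); P=reg(.445,.173,.05,.06,.1);print(" green body",circ(P[:,:2],.0325))
    print("knob",top((.485,.099),.025,.13,.145)); P=reg(.485,.099,.025,.103,.134);print(" knob body",circ(P[:,:2],.011),len(P))
    print("tray",top((.52,.19),.15,.045,.056))
```

```text
scene0
jar (179, array([0.5314, 0.4212]), 0.0288, array([0.0667, 0.0719]))
 body fit r28.5 [0.53266977 0.42037671]
blue (192, array([0.5616, 0.1305]), 0.0318, array([0.1261, 0.1309]))
green (246, array([0.4434, 0.1713]), 0.0325, array([0.1126, 0.1184]))
 blue body [0.56204784 0.1280026 ]
 green body [0.44457402 0.16891948]
knob (32, array([0.4806, 0.0912]), 0.0118, array([0.1343, 0.1398]))
 knob body [0.48284444 0.09115591] 41
tray (1985, array([0.5138, 0.1854]), 0.119, array([0.0513, 0.0557]))
side0
jar (262, array([0.5346, 0.4232]), 0.0285, array([0.0665, 0.0693]))
 body fit r28.5 [0.53453013 0.42040205]
blue (197, array([0.5636, 0.1328]), 0.0312, array([0.1272, 0.1308]))
green (225, array([0.4495, 0.1748]), 0.0339, array([0.1124, 0.1163]))
 blue body [0.56442444 0.12936213]
 green body [0.44660089 0.17051941]
knob (29, array([0.4845, 0.0933]), 0.0115, array([0.1367, 0.1383]))
 knob body [0.48536578 0.09189993] 66
tray (2092, array([0.5189, 0.1876]), 0.119, array([0.0509, 0.0549]))
```

```bash
python3 -m pendant '[[[-0.02,-0.016,0,0,0,0,-1],[-0.035,-0.028,0,0,0,0,-1],[-0.038,-0.030,0,0,0,0,-1],[-0.038,-0.030,0,0,0,0,-1],[-0.038,-0.030,0,0,0,0,-1],[-0.038,-0.030,0,0,0,0,-1],[-0.038,-0.030,0,0,0,0,-1],[-0.038,-0.030,0,0,0,0,-1],[-0.038,-0.030,0,0,0,0,-1],[-0.038,-0.030,0,0,0,0,-1]]]'
python3 -c "
from bench import ctrl
o=ctrl.get_obs();print(o['q'].round(3),o['eef_pos'].round(4),o['eef_rot'].round(4))"
```

```text
time_s: 1.15
eef_pos: [0.338, -0.1129, 0.2564]
eef_rot: [-0.0, 0.811, -0.585, 0.001]
wrist_force: [0.0, -0.4, -0.9]
opening: 1.001
[-0.66  -0.365  2.108  0.     1.397  0.589] [ 0.338  -0.1129  0.2564] [-0.000e+00  8.113e-01 -5.846e-01  5.000e-04]
```

```bash
python3 -m pendant '[[[-0.031,-0.034,0,0,0,0,-1],[-0.031,-0.034,0,0,0,0,-1],[-0.031,-0.034,0,0,0,0,-1],[-0.031,-0.034,0,0,0,0,-1],[-0.031,-0.034,0,0,0,0,-1],[-0.031,-0.034,0,0,0,0,-1],[-0.031,-0.034,0,0,0,0,-1],[-0.031,-0.034,0,0,0,0,-1],[0,0,0,0,0,0,-1],[0,0,0,0,0,0,-1]]]'
python3 -c "
from h import *
snap('wrist','w1')
o=ctrl.get_obs();print(o['q'].round(3),o['eef_pos'].round(4),o['eef_rot'].round(4))"
```

```text
time_s: 2.15
eef_pos: [0.5167, 0.2074, 0.2553]
eef_rot: [0.001, 0.812, -0.583, -0.001]
wrist_force: [0.2, 0.1, 0.2]
opening: 0.999
[ 0.167  0.141  1.654 -0.     1.348  1.415] [0.5166 0.2066 0.2556] [ 7.000e-04  8.118e-01 -5.840e-01 -5.000e-04]
```

View pics/w1.png

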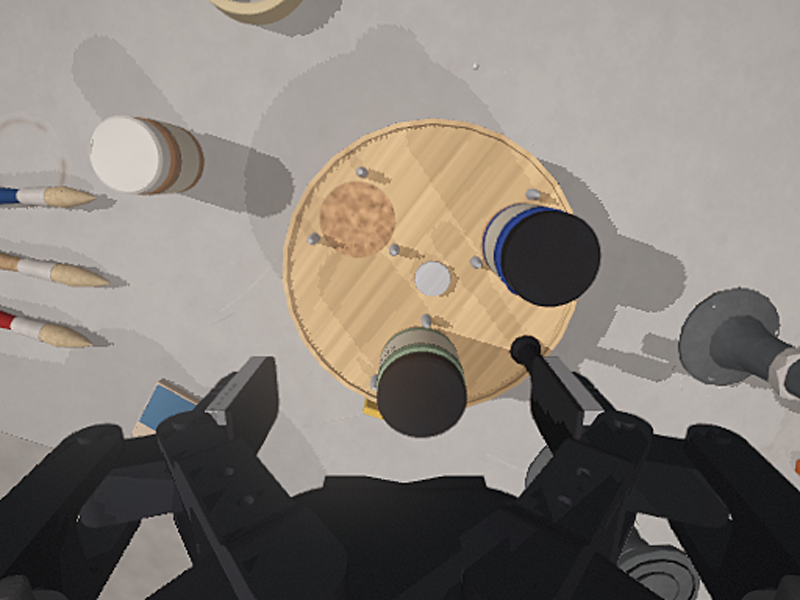

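The wrist view shows the seat disc at (357,218), the hub at (434,278), the jar lid at (126,155), the knob top at (526,349), and three pegs around the disc at (362,172), (314,239) and (394,250).

Run:
```python
from h import *
def px(u,v): return (u+.5)*.64-.5,(v+.5)*.64-.5
im,W=cloud("w1"); z=W[...,2]; hsv=cv2.cvtColor(im,cv2.COLOR_RGB2HSV).astype(int)
def blob(seed,pred,r):
    u,v=map(int,px(*seed)); m=pred.astype(np.uint8); vv,uu=np.mgrid[:384,:512]; m[np.hypot(uu-u,vv-v)>r]=0
    n,l=cv2.connectedComponents(m); k=l==l[v,u]; c,_=cv2.findContours(k.astype(np.uint8),0,1); c=max(c,key=len)
    e=cv2.fitEllipse(cv2.convexHull(c)); return e,W[k]
print(hsv[int(.64*218),int(.64*357)],hsv[int(.64*200),int(.64*420)],hsv[int(.64*155),int(.64*126)],hsv[int(.64*278),int(.64*434)])
e,P=blob((126,155),(hsv[...,1]<35)&(hsv[...,2]>185),35); print("lid",e,np.nanmedian(P,0),plane("w1",*e[0],.068))
e,P=blob((434,278),(hsv[...,1]<40),20); h=np.nanmedian(P,0); print("hub",e,h,plane("w1",*e[0],h[2]))
e,P=blob((526,349),(hsv[...,2]<60),12); print("knob",e,np.nanmedian(P,0),plane("w1",*e[0],.136))
def circ(P,r): 
    from scipy.optimize import least_squares
    return least_squares(lambda p:np.hypot(*(P-p).T)-r,P.mean(0)).x
for n,s in dict(p1=(362,172),p2=(314,239),p3=(394,250)).items(): print(n,plane("w1",*px(*s),.070).round(4),W[tuple(int(q) for q in px(*s)[::-1])])
pp=np.array([plane("w1",*px(*s),.070)[:2] for s in ((362,172),(314,239),(394,250))]); print("seat from pegs",circ(pp,.035),[np.hypot(*(p-circ(pp,.035))) for p in pp])
print("cork",plane("w1",*px(357,218),.052))
# tray rim: points
m=(z>.047)&(z<.058)&(np.hypot(W[...,0]-.516,W[...,1]-.187)<.13); print("tray z",np.median(z[m])); 
(c,R)=cv2.minEnclosingCircle(W[m][:,:2].astype(np.float32)); print("tray",c,R)
# pointer
y=(hsv[...,0]>18)&(hsv[...,0]<32)&(hsv[...,1]>180)&(hsv[...,2]>120); print("yellow",y.sum(),np.nanmedian(W[y],0),np.nanmin(W[y],0),np.nanmax(W[y],0))
for t in("scene0","side0"):
    i,w=cloud(t); q=cv2.cvtColor(i,cv2.COLOR_RGB2HSV).astype(int); y=(q[...,0]>18)&(q[...,0]<30)&(q[...,1]>190)&(q[...,2]>150)&(np.hypot(w[...,0]-.385,w[...,1]-.19)<.04); print(t,y.sum(),w[y][:,:].round(3))
```

```text
[ 15 106 206] [ 17  90 224] [ 15  17 214] [ 12   7 188]
lid ((78.67103576660156, 98.40211486816406), (43.04195785522461, 50.32938003540039), 156.5327911376953) [0.53336858 0.42153051 0.06787149] [0.53339144 0.42141786 0.068     ]
hub ((276.4030456542969, 177.93113708496094), (22.0544490814209, 22.489105224609375), 84.91030883789062) [0.51606384 0.18496134 0.0578475 ] [0.51597191 0.18489989 0.0578475 ]
knob ((336.57598876953125, 224.41314697265625), (19.168697357177734, 20.326080322265625), 136.3045196533203) [0.48837746 0.0995043  0.06138673] [0.50730394 0.1268998  0.136     ]
p1 [0.5737 0.2575 0.07  ] [0.57444126 0.25831349 0.07017703]
p2 [0.5186 0.2764 0.07  ] [0.51825435 0.27816853 0.06558074]
p3 [0.5293 0.2196 0.07  ] [0.52929255 0.22085221 0.06688494]
seat from pegs [0.54075394 0.25116584] [np.float64(0.03357096278253795), np.float64(0.033603638060518304), np.float64(0.033595757369160664)]
cork [0.54045513 0.25289089 0.052     ]
tray z 0.05208926641011388
tray (0.5152515769004822, 0.18472203612327576) 0.11645346879959106
  return np.nanmean(a, axis, out=out, keepdims=keepdims)
Traceback (most recent call last):
ValueError: zero-size array to reduction operation fmin which has no identity
```

```bash
python3 -m pendant '[[[-0.0396,-0.0168,0,0,0,0,-1],[-0.0396,-0.0168,0,0,0,0,-1],[-0.0396,-0.0168,0.01,0,0,0,-1],[-0.0396,-0.0168,0.02,0,0,0,-1],[-0.0396,-0.0168,0.02,0,0,0,-1],[0,0,0.03,0,0,0,-1],[0,0,0.02,0,0,0,-1],[0,0,0.01,0,0,0,-1],[0,0,0,0,0,0,-1],[0,0,0,0,0,0,-1]]]'
python3 -c "
from h import *
snap('wrist','w2')
o=ctrl.get_obs();print(o['q'].round(3),o['eef_pos'].round(4),o['eef_rot'].round(4))
im,W=cloud('w2')
hsv=cv2.cvtColor(im,cv2.COLOR_RGB2HSV).astype(int)
m=((hsv[...,1]<40)&(hsv[...,2]>170)&(W[...,2]>.06)&(W[...,2]<.075)).astype(np.uint8)
c,_=cv2.findContours(m,0,1);c=max(c,key=len);e=cv2.fitEllipse(cv2.convexHull(c));print(e,plane('w2',*e[0],.068),np.nanmedian(W[m>0],0))
T=np.linalg.inv(K('wrist')[2]);print(T[:3,3])"
```

```text
time_s: 3.2
eef_pos: [0.5349, 0.4205, 0.1478]
eef_rot: [-0.001, 0.811, -0.585, 0.0]
wrist_force: [0.2, -0.6, 1.0]
opening: 0.998
[0.492 0.51  1.404 0.    1.225 1.742] [0.5352 0.4208 0.1483] [-1.300e-03  8.112e-01 -5.847e-01  6.000e-04]
((256.046142578125, 203.00314331054688), (65.64315032958984, 67.37283325195312), 84.32483673095703) [0.5341992  0.42250731 0.068     ] [0.53408998 0.42244495 0.06789782]
[0.59615652 0.44159749 0.26611873]
```

View pics/w2.png

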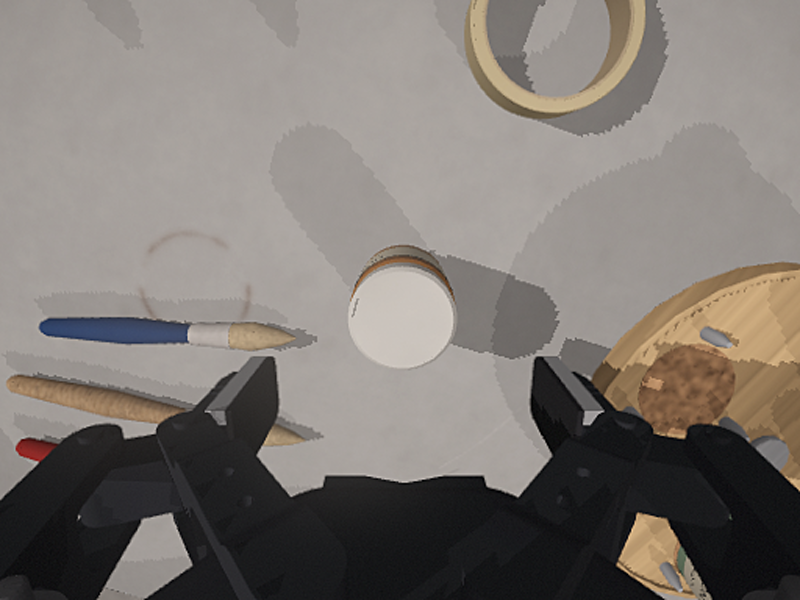

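The jar lid is centred at (402,317), midway between the fingers, and the point agrees with the earlier one to 1 mm. Going down.

```bash
python3 -m pendant '[[[-0.001,0.0005,0.02,0,0,0,-1],[0,0,0.025,0,0,0,-1],[0,0,0.025,0,0,0,-1],[0,0,0.014,0,0,0,-1],[0,0,0.008,0,0,0,-1],[0,0,0,0,0,0,-1],[0,0,0,0,0,0,-1]]]'
python3 -m pendant '[[[0,0,0,0,0,0,0],[0,0,0,0,0,0,0.4],[0,0,0,0,0,0,1],[0,0,0,0,0,0,1],[0,0,0,0,0,0,1],[0,0,0,0,0,0,1],[0,0,0,0,0,0,1],[0,0,0,0,0,0,1],[0,0,0,0,0,0,1],[0,0,0,0,0,0,1]]]'
python3 -c "
from h import *
snap('wrist','w3')
snap('side','s3')
o=ctrl.get_obs();print(o['q'].round(3),o['eef_pos'].round(4),o['eef_rot'].round(4))"
```

```text
time_s: 3.95
eef_pos: [0.5341, 0.4223, 0.0556]
eef_rot: [-0.001, 0.812, -0.584, 0.0]
wrist_force: [0.4, -0.3, 1.2]
opening: 0.998
time_s: 4.95
eef_pos: [0.5342, 0.4225, 0.0559]
eef_rot: [-0.001, 0.812, -0.584, 0.001]
wrist_force: [-0.4, 0.7, 6.5]
opening: 0.633
[ 0.495  0.627  1.436 -0.     1.076  1.743] [0.5342 0.4225 0.0559] [-1.200e-03  8.116e-01 -5.842e-01  6.000e-04]
```

View pics/w3.png

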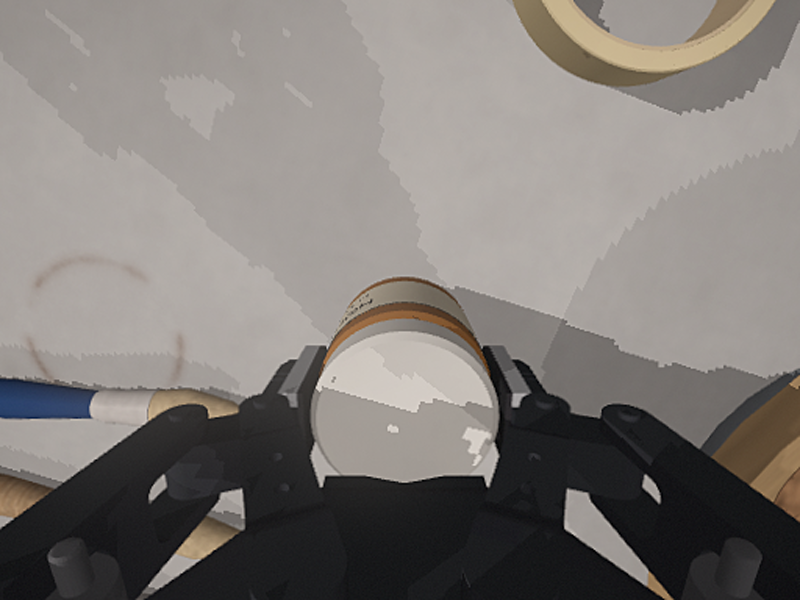

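View pics/s3.png

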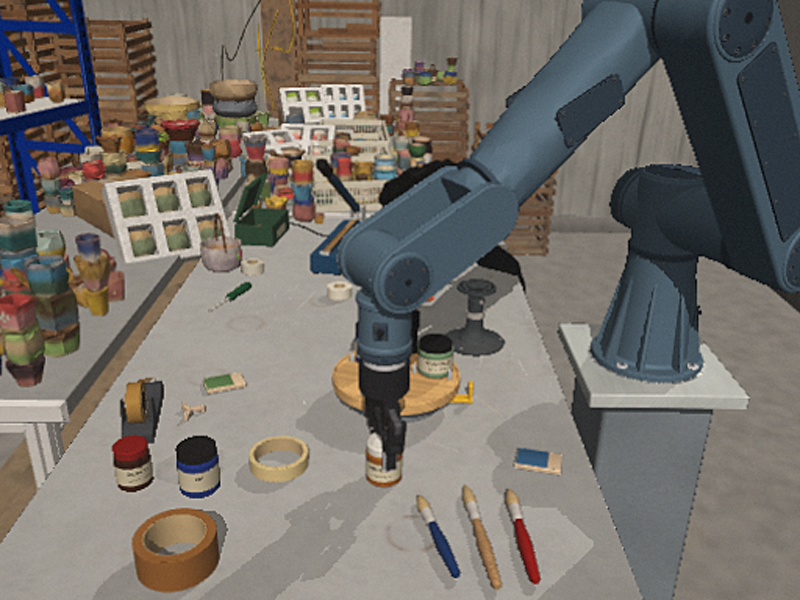

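The jar is gripped and centred at (405,405) between the pads. Lifting and moving over the seat.

```bash
python3 -m pendant '[[[0,0,-0.01,0,0,0,1],[0,0,-0.02,0,0,0,1],[0,0,-0.03,0,0,0,1],[0,0,-0.03,0,0,0,1],[0,0,-0.02,0,0,0,1],[0,0,-0.01,0,0,0,1],[0.01,0.003,0,0,0,0,1],[0.02,0.006,0,0,0,0,1],[0.02,0.006,0,0,0,0,1],[0.02,0.006,0,0,0,0,1]]]'
python3 -c "
from h import *
snap('wrist','w4')
o=ctrl.get_obs();print(o['q'].round(3),o['eef_pos'].round(4),o['eef_rot'].round(4),o['opening'])"
```

```text
time_s: 6.05
eef_pos: [0.5342, 0.3469, 0.1719]
eef_rot: [0.002, 0.812, -0.584, -0.001]
wrist_force: [0.4, -0.4, -2.0]
opening: 0.635
[ 0.386  0.397  1.513 -0.002  1.237  1.637] [0.5346 0.344  0.1717] [ 2.800e-03  8.111e-01 -5.849e-01 -5.000e-04] 0.6354081243431615
```

View pics/w4.png

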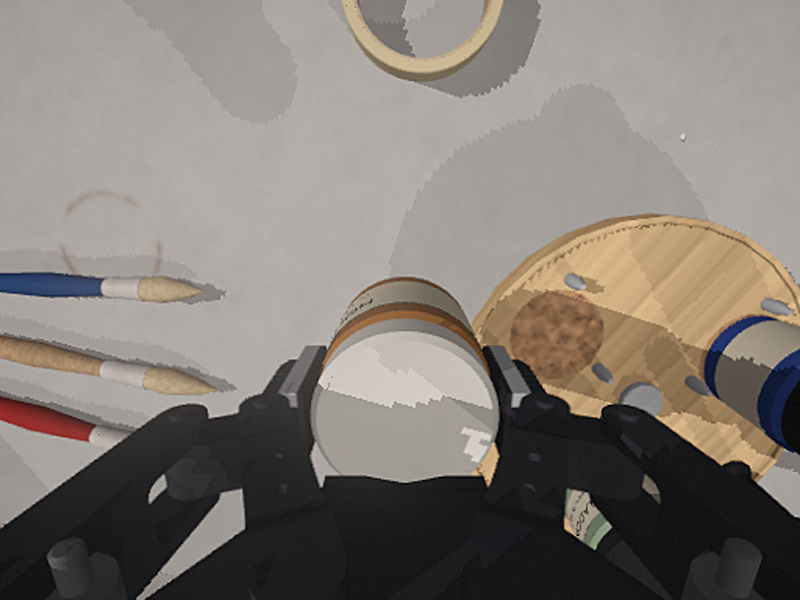

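```bash
python3 -c "
from h import *
f=lambda u:(u+.5)*.64-.5
snap('wrist','w4b');o=ctrl.get_obs();print(o['eef_pos'].round(4))
for t in('w4','w4b'):
  im,W=cloud(t);lab=cv2.cvtColor(im,cv2.COLOR_RGB2LAB).astype(float)
  hsv=cv2.cvtColor(im,cv2.COLOR_RGB2HSV).astype(int)
  d=np.abs(W[...,2]-.052)<.004
  S=np.hypot(W[...,0]-.541,W[...,1]-.252)<.032
  L=cv2.GaussianBlur(hsv[...,1].astype(np.float32),(5,5),0)
  m=(d&S&(L>np.median(L[d&S])-8)).astype(np.uint8)
  print(t,np.percentile(L[d&S],[10,30,50,70,90]))
  z=np.load('pics/%s.npz'%t);print(np.linalg.inv(z['T'])[:3,3].round(4))
cv2.imwrite('pics/w4b_crop.png',cv2.resize(im[120:300,270:440][:,:,::-1],None,fx=4,fy=3.3,interpolation=cv2.INTER_CUBIC) if 0 else cv2.resize(im[150:260,300:440][:,:,::-1],None,fx=5,fy=5,interpolation=cv2.INTER_CUBIC))
"
```

```text
[0.5346 0.3455 0.172 ]
w4 [104.48164062 118.16445312 119.77929688 120.78125    121.98867187]
[0.5958 0.3682 0.2893]
w4b [104.4734375  118.215625   119.81640625 120.7609375  121.815625  ]
[0.5963 0.3654 0.289 ]
```

View pics/w4b_crop.png

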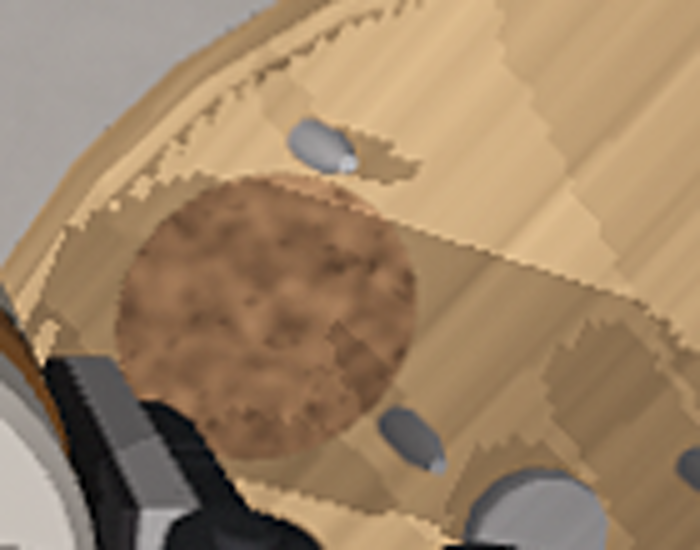

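```bash
python3 -c "
from h import *
print('seat',plane('w4b',353.0,213.2,.052))
im,W=cloud('w4b');P=W[...,2];hsv=cv2.cvtColor(im,cv2.COLOR_RGB2HSV).astype(int)
print('lid z',np.nanmedian(P[245:290,240:280]),im[255,255])
m=(abs(P-np.nanmedian(P[245:290,240:280]))<.006)&(hsv[...,1]<30)&(hsv[...,2]>130)
n,l=cv2.connectedComponents(m.astype(np.uint8));m=l==l[262,258]
Q=W[m]
from scipy.optimize import least_squares
c,_=cv2.findContours(m.astype(np.uint8),0,1);c=max(c,key=len)[:,0]
c=c[(c[:,1]<290)&(c[:,1]>205)]
X=np.array([plane('w4b',*p,np.nanmedian(Q[:,2]))[:2] for p in c])
s=least_squares(lambda p:np.hypot(*(X-p[:2]).T)-p[2],[*X.mean(0),.028],loss='soft_l1',f_scale=.001);print(s.x,len(X),np.median(abs(s.fun)))
im2=im.copy()
T=np.linalg.inv(np.load('pics/w4b.npz')['T']);R=T[:3,:3];print('cam',T[:3,3],R.round(3).tolist())
"
```

```text
seat [0.53964006 0.25241327 0.052     ]
lid z 0.18375875919676773 [210 203 196]
[0.53518188 0.3446551  0.02598003] 240 0.00036104693295247944
cam [0.59631881 0.36536692 0.28901756] [[0.317, -0.915, -0.249], [-0.949, -0.305, -0.086], [0.003, 0.263, -0.965]]
```

```bash
python3 -m pendant '[[[0.02,0.006,0,0,0,0,1],[0.025,0.007,0,0,0,0,1],[0.025,0.007,0,0,0,0,1],[0.015,0.0034,0,0,0,0,1],[0.004,0.001,0,0,0,0,1],[0,0,0.01,0,0,0,1],[0,0,0.02,0,0,0,1],[0,0,0.006,0,0,0,1],[0,0,0,0,0,0,1],[0,0,0,0,0,0,1]]]'
python3 -c "
from h import *
snap('wrist','w5');snap('side','s5');snap('scene','c5')
o=ctrl.get_obs();print(o['q'].round(3),o['eef_pos'].round(4),o['eef_rot'].round(4),o['opening'])
for t in ('s5','c5'):
  im=cv2.imread('pics/%s.png'%t);u,v=(390,380) if t=='s5' else (345,310)
  cv2.imwrite('pics/%s_crop.png'%t,cv2.resize(np.load('pics/%s.npz'%t)['im'][int(v*.64)-60:int(v*.64)+60,int(u*.64)-80:int(u*.64)+80][:,:,::-1],(800,600),interpolation=cv2.INTER_CUBIC))
"
```

```text
time_s: 7.15
eef_pos: [0.5406, 0.2574, 0.1383]
eef_rot: [-0.0, 0.812, -0.584, -0.0]
wrist_force: [-0.2, -0.6, -1.9]
opening: 0.633
[0.246 0.359 1.638 0.    1.143 1.493] [0.5412 0.2572 0.1392] [-7.000e-04  8.116e-01 -5.842e-01  5.000e-04] 0.6373646967718434
```

View pics/w5.png

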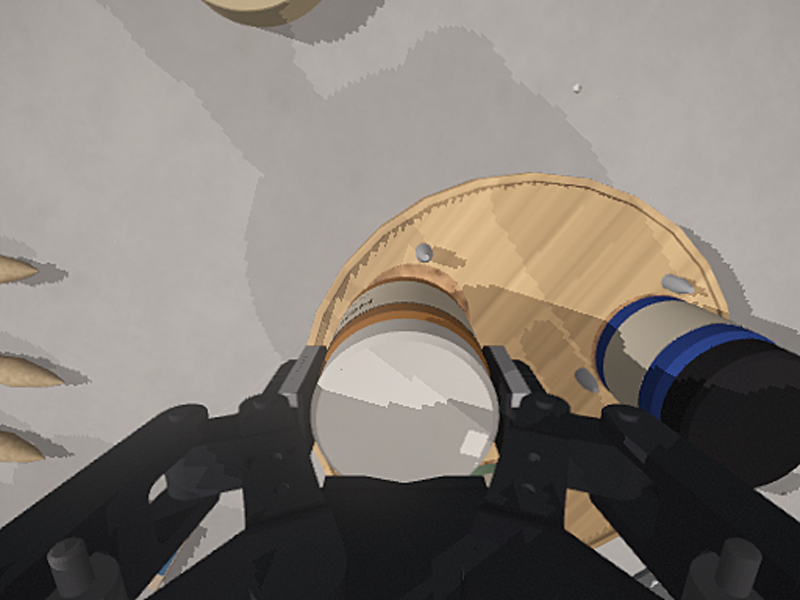

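View pics/s5_crop.png

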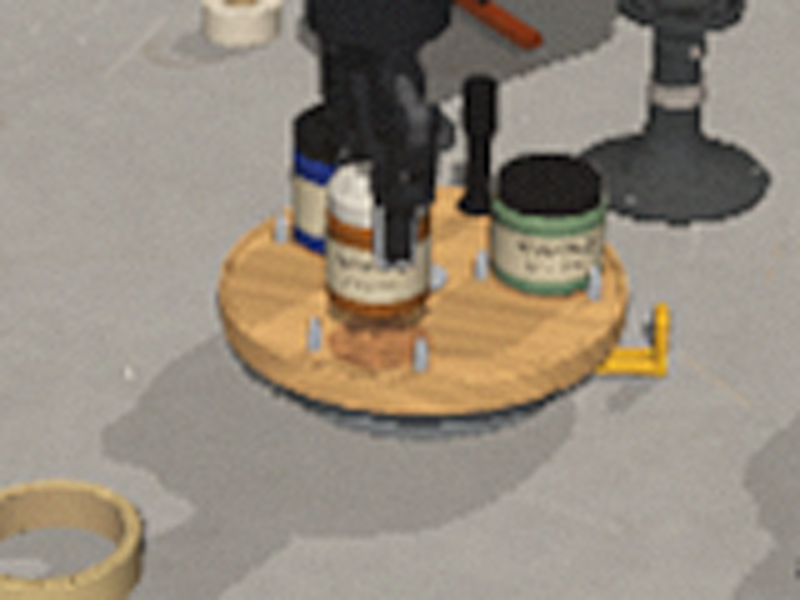

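View pics/c5_crop.png

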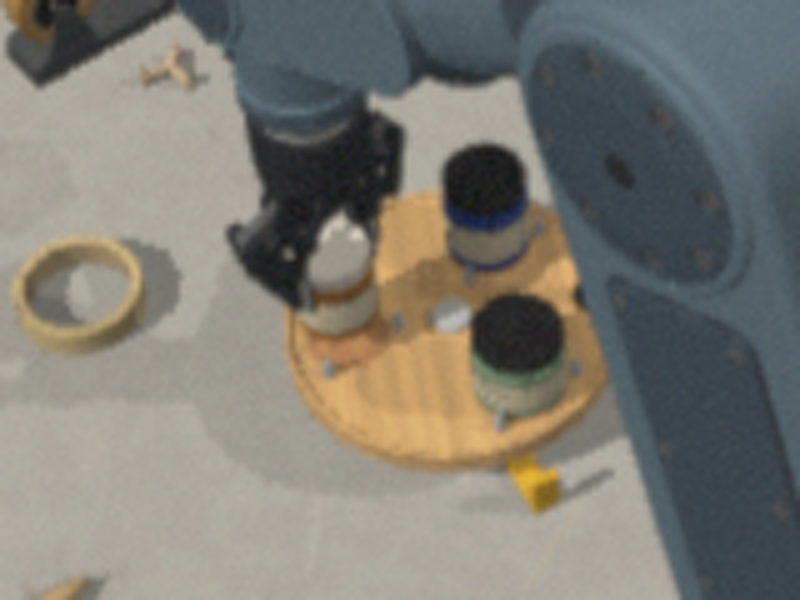

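Both views show the jar over the seat, about 5 mm short towards -y (TCP y 0.257 against 0.2525). Correcting, then checking.

```bash
python3 -m pendant '[[[0.0042,0.0024,0,0,0,0,1],[0,0,0,0,0,0,1],[0,0,0,0,0,0,1]]]'
python3 -c "
from h import *
from scipy.optimize import least_squares
snap('wrist','w6');snap('side','s6')
o=ctrl.get_obs();print(o['eef_pos'].round(4),o['eef_rot'].round(4))
im,W=cloud('w6');P=W[...,2];hsv=cv2.cvtColor(im,cv2.COLOR_RGB2HSV).astype(int)
zl=np.nanmedian(P[245:290,240:280]);m=(abs(P-zl)<.006)&(hsv[...,1]<30)&(hsv[...,2]>130)
n,l=cv2.connectedComponents(m.astype(np.uint8));m=l==l[262,258]
c,_=cv2.findContours(m.astype(np.uint8),0,1);c=max(c,key=len)[:,0]
c=c[(c[:,1]<290)&(c[:,1]>205)]
X=np.array([plane('w6',*p,zl)[:2] for p in c])
s=least_squares(lambda p:np.hypot(*(X-p[:2]).T)-p[2],[*X.mean(0),.028],loss='soft_l1',f_scale=.001);print(zl,s.x)
# tray axis check from side cloud: project seat ring & jar bottom
z=np.load('pics/s6.npz');img=z['im'].copy();
def proj(Q): return cv2.projectPoints(np.array(Q,float),cv2.Rodrigues(z['T'][:3,:3])[0],z['T'][:3,3],z['K'],z['D'])[0][:,0]
big=cv2.resize(img,None,fx=5,fy=5,interpolation=cv2.INTER_CUBIC)
t=np.linspace(0,2*np.pi,60)
for (cx,cy,r,h,col) in((.540,.2524,.019,.052,(255,0,0)),(s.x[0],s.x[1],.0285,zl-.068,(0,255,0)),(.5157,.1848,.116,.055,(0,0,255))):
  for p in proj(np.c_[cx+r*np.cos(t),cy+r*np.sin(t),0*t+h]): cv2.circle(big,(int(p[0]*5+2),int(p[1]*5+2)),2,col,-1)
cv2.imwrite('pics/s6_crop.png',big[950:1550,950:1700][:,:,::-1])
z=np.load('pics/w6.npz');big=cv2.resize(z['im'],None,fx=3,fy=3,interpolation=cv2.INTER_CUBIC)
for (cx,cy,r,h,col) in((.540,.2524,.019,.052,(255,0,0)),(.540,.2524,.035,.070,(255,0,255)),(s.x[0],s.x[1],.0285,zl-.068,(0,255,0)),(.5157,.1848,.116,.055,(0,0,255))):
  for p in proj(np.c_[cx+r*np.cos(t),cy+r*np.sin(t),0*t+h]): cv2.circle(big,(int(p[0]*3+1),int(p[1]*3+1)),2,col,-1)
cv2.imwrite('pics/w6_crop.png',big[300:900,500:1300][:,:,::-1])
"
```

```text
time_s: 7.6
eef_pos: [0.5398, 0.2518, 0.1386]
eef_rot: [-0.0, 0.811, -0.584, 0.0]
wrist_force: [-0.2, -1.0, -1.9]
opening: 0.635
[0.5397 0.2519 0.1384] [-1.000e-04  8.115e-01 -5.844e-01  1.000e-04]
0.1506121180967271 [0.54045487 0.25246119 0.02597975]
```

View pics/s6_crop.png

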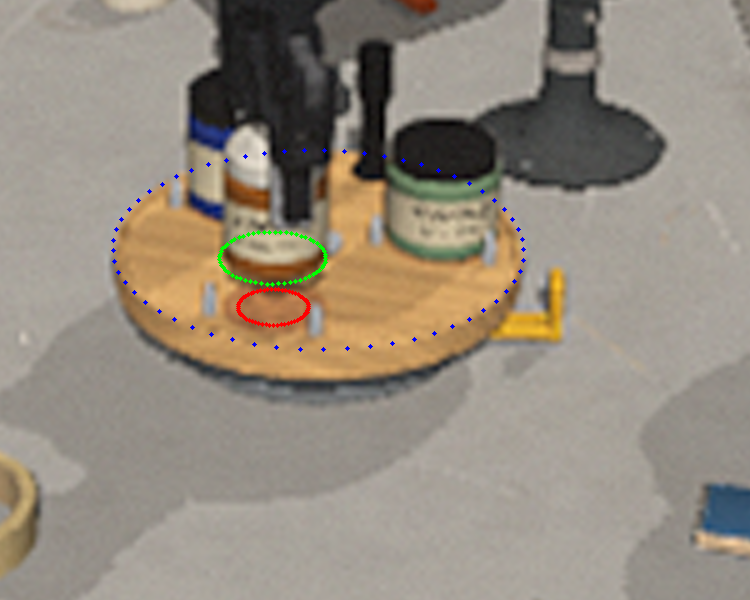

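View pics/w6_crop.png

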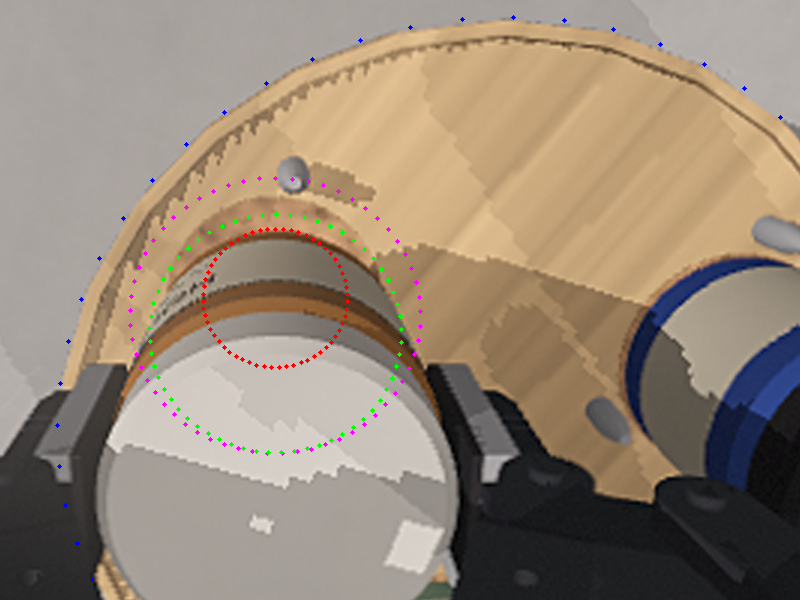

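```bash
cat > ov.py <<'E'
from h import *
def ov(tag,sc,crop,circles):
    z=np.load(f'pics/{tag}.npz');t=np.linspace(0,2*np.pi,90)
    big=cv2.resize(z['im'],None,fx=sc,fy=sc,interpolation=cv2.INTER_CUBIC)
    for cx,cy,r,h,col in circles:
        p=cv2.projectPoints(np.c_[cx+r*np.cos(t),cy+r*np.sin(t),0*t+h],cv2.Rodrigues(z['T'][:3,:3])[0],z['T'][:3,3],z['K'],z['D'])[0][:,0]
        for q in p: cv2.circle(big,(int((q[0]+.5)*sc),int((q[1]+.5)*sc)),1,col,-1)
    a,b,c,d=crop; cv2.imwrite(f'pics/{tag}_ov.png',big[a:b,c:d][:,:,::-1])
E
python3 -c "
from ov import *
s=(.540,.2524); j=(.5404,.2525); zb=.0826
C=[(*s,.030,.052,(255,0,0)),(*j,.0285,zb,(0,255,0)),(*j,.0285,zb+.05,(0,255,0)),(.5157,.1848,.116,.055,(0,0,255))]
import math
for k in (0,1,2):
  a=math.atan2(s[1]-.1848,s[0]-.5157)+[math.pi,math.pi/3,-math.pi/3][k]
  C+=[(s[0]+.035*math.cos(a),s[1]+.035*math.sin(a),.002,.070,(255,0,255))]
ov('s6',6,(1150,1750,1100,1900),C)
ov('w6',3,(300,900,450,1250),C)
ov('w1',4,(200,800,500,1300),C[:1]+C[3:])
"
```

```text
(no output)
```

View pics/s6_ov.png

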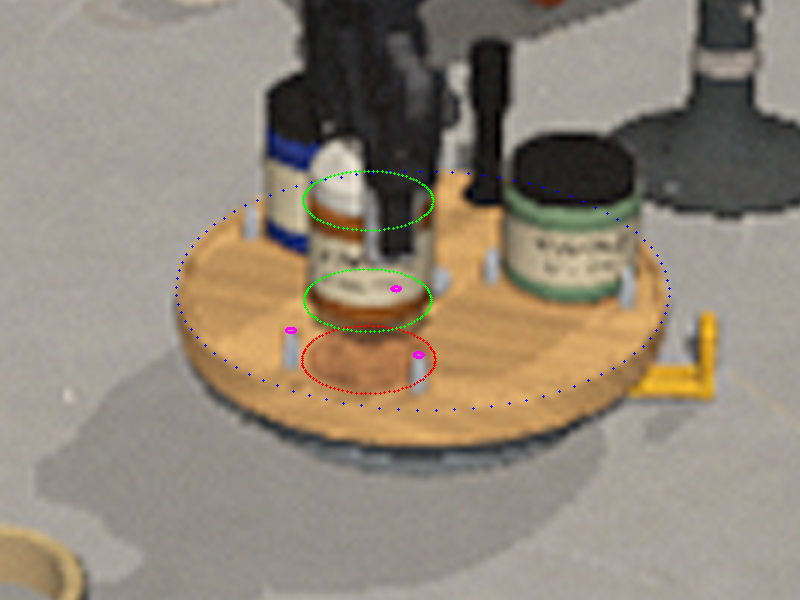

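View pics/w6_ov.png

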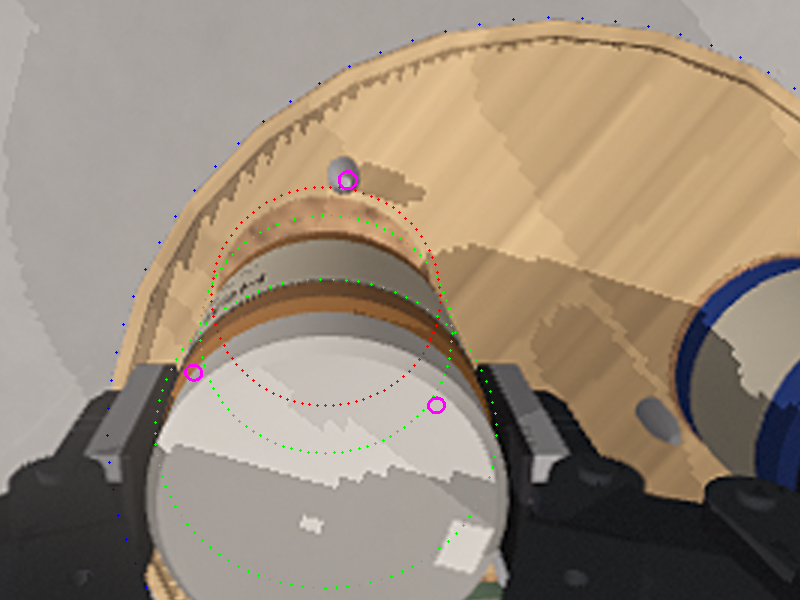

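View pics/w1_ov.png

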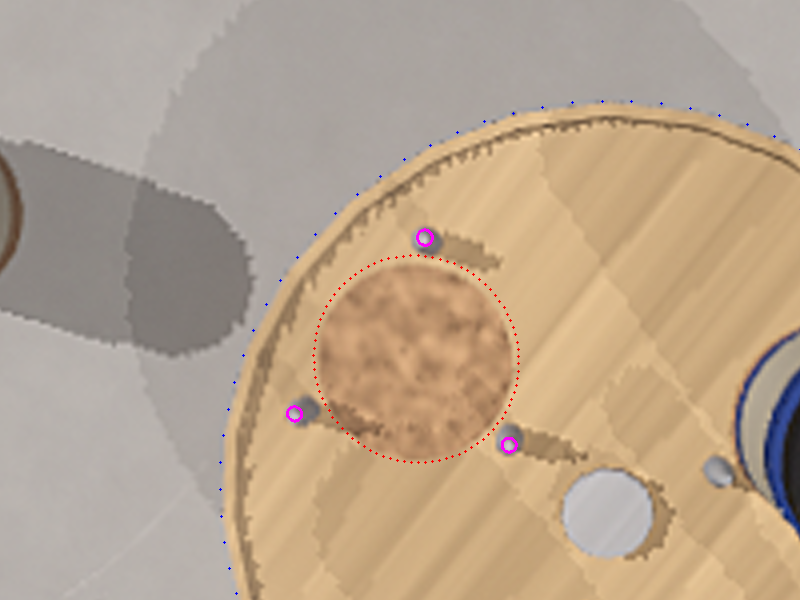

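The overlays put the jar within about 1.5 mm of the seat centre in the side and wrist views, and the peg tips match the prediction. Lowering slowly and watching the force.

```bash
python3 -m pendant '[[[0,0,0.004,0,0,0,1],[0,0,0.004,0,0,0,1],[0,0,0.004,0,0,0,1],[0,0,0.002,0,0,0,1],[0,0,0,0,0,0,1]]]'
python3 -m pendant '[[[0,0,0.003,0,0,0,1],[0,0,0.003,0,0,0,1],[0,0,0.003,0,0,0,1],[0,0,0.002,0,0,0,1],[0,0,0.002,0,0,0,1],[0,0,0,0,0,0,1],[0,0,0,0,0,0,1]]]'
python3 -c "
from h import *
o=ctrl.get_obs();print(o['eef_pos'].round(4),o['eef_rot'].round(4),o['wrist_force'],o['torque'])"
```

```text
time_s: 8.2
eef_pos: [0.5393, 0.2519, 0.1236]
eef_rot: [0.0, 0.812, -0.584, -0.0]
wrist_force: [0.5, 0.1, -2.5]
opening: 0.635
time_s: 8.9
eef_pos: [0.5397, 0.252, 0.1113]
eef_rot: [-0.0, 0.812, -0.584, -0.0]
wrist_force: [-0.1, 0.3, -1.6]
opening: 0.635
[0.5397 0.252  0.1113] [-0.      0.8116 -0.5843 -0.    ] [-0.08331148  0.2503473  -1.56852247] [-0.0196277   0.02739792 -0.01185044]
```

```bash
python3 -m pendant '[[[0,0,0.0015,0,0,0,1],[0,0,0.001,0,0,0,1],[0,0,0.0005,0,0,0,1],[0,0,0,0,0,0,1],[0,0,0,0,0,0,1]]]'
python3 -c "
from h import *
o=ctrl.get_obs();print(o['eef_pos'].round(4),o['wrist_force'],o['torque']); snap('side','s7')
from ov import *
ov('s7',6,(1150,1750,1100,1900),[])"
```

```text
time_s: 9.4
eef_pos: [0.5397, 0.252, 0.1083]
eef_rot: [-0.0, 0.812, -0.584, 0.0]
wrist_force: [-0.9, -0.6, -2.3]
opening: 0.64
[0.5397 0.252  0.1083] [-0.9435592  -0.58659267 -2.26599764] [ 0.01455595  0.00550345 -0.01109182]
```

View pics/s7_ov.png

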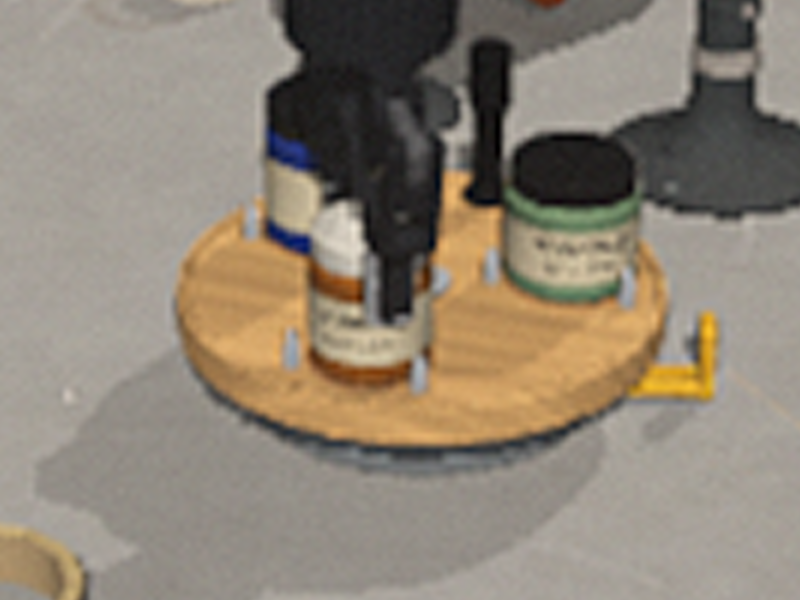

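The jar is down between the pegs; its bottom edge is at about (370,383). Feeling for the floor in the last steps.

```bash
python3 -m pendant '[[[0,0,0.0006,0,0,0,1],[0,0,0.0004,0,0,0,1],[0,0,0,0,0,0,1],[0,0,0,0,0,0,1],[0,0,0,0,0,0,1]]]'
python3 -m pendant '[[[0,0,0.0005,0,0,0,1],[0,0,0,0,0,0,1],[0,0,0,0,0,0,1],[0,0,0,0,0,0,1]]]'
```

```text
time_s: 9.95
eef_pos: [0.5398, 0.252, 0.1079]
eef_rot: [-0.0, 0.812, -0.584, 0.0]
wrist_force: [-2.6, -0.6, 5.1]
opening: 0.633
time_s: 10.35
eef_pos: [0.5402, 0.2519, 0.1078]
eef_rot: [-0.0, 0.812, -0.584, 0.0]
wrist_force: [-2.8, -2.5, 8.6]
opening: 0.631
```

Floor contact at the expected height (0.1078). Releasing.

```bash
python3 -m pendant '[[[0,0,0,0,0,0,-0.2],[0,0,0,0,0,0,-0.35],[0,0,0,0,0,0,-0.5],[0,0,0,0,0,0,-0.7],[0,0,0,0,0,0,-0.9],[0,0,0,0,0,0,-1],[0,0,0,0,0,0,-1],[0,0,0,0,0,0,-1]]]'
python3 -c "
from h import *
snap('wrist','w8');snap('side','s8')
from ov import *
ov('s8',6,(1150,1750,1100,1900),[])"
```

```text
time_s: 11.15
eef_pos: [0.5396, 0.252, 0.1067]
eef_rot: [0.0, 0.812, -0.584, -0.0]
wrist_force: [0.2, 0.4, 0.1]
opening: 0.998
```

View pics/w8.png

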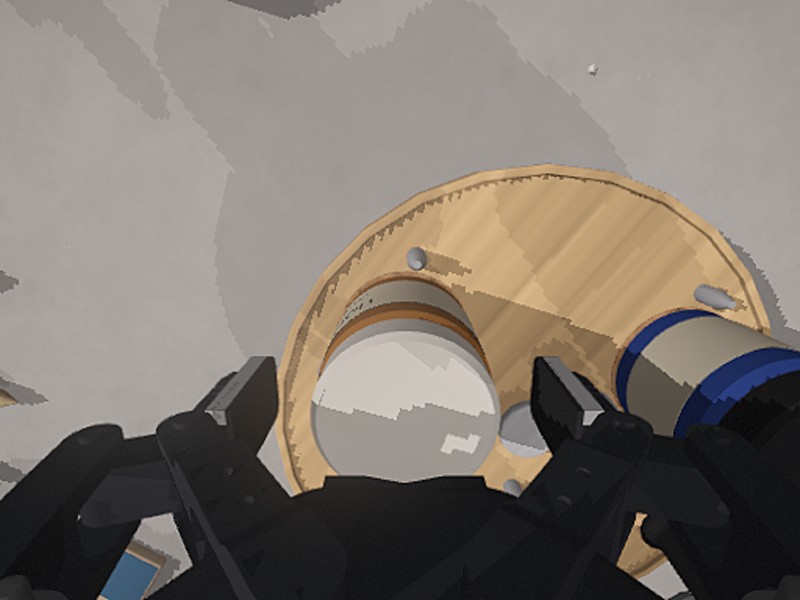

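View pics/s8_ov.png

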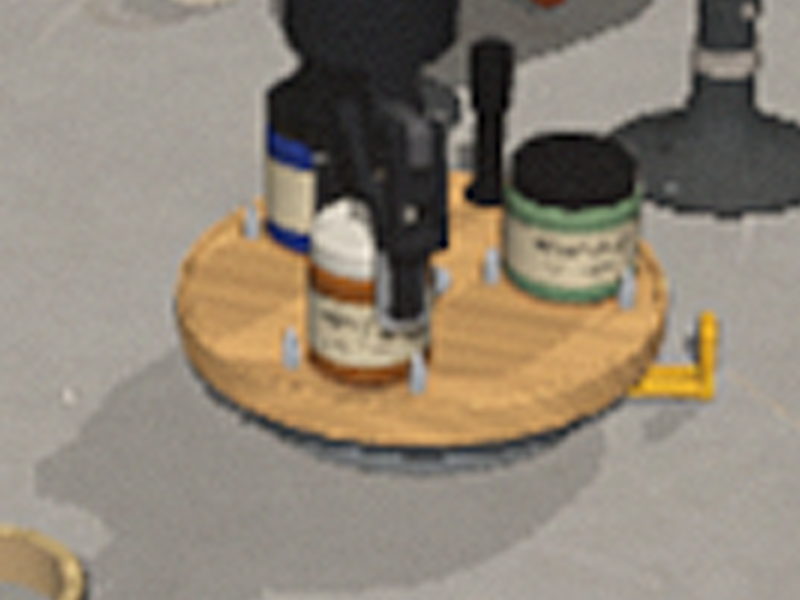

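The jar stands free between the pegs in both views (lid at (405,400) in the wrist view). Rising, then moving over the knob and turning the jaws radial.

```bash
python3 -m pendant '[[[0,0,-0.01,0,0,0,-1],[0,0,-0.03,0,0,0,-1],[0,0,-0.04,0,0,0,-1],[0,0,-0.04,0,0,0,-1],[0.0265,0.0208,0,0,0,0,-1],[0.0265,0.0208,0,0,0,0,-1],[0.0265,0.0208,0,0,0,0,-1],[0.0265,0.0208,0,0,0,0,-1],[0.0265,0.0208,0,0,0,0,-1],[0,0,0,0,0,0.067,-1]]]'
python3 -m pendant '[[[0,0,0,0,0,0.12,-1],[0,0,0,0,0,0.12,-1],[0,0,0,0,0,0.12,-1],[0,0,0,0,0,0.12,-1],[0,0,0,0,0,0.12,-1],[0,0,0,0,0,0,-1],[0,0,0,0,0,0,-1]]]'
python3 -c "
from h import *
from ov import *
snap('wrist','w9')
o=ctrl.get_obs();print(o['q'].round(3),o['eef_pos'].round(4),o['eef_rot'].round(4))
ov('w9',1.5625,(0,600,0,800),[(.4829,.0935,.011,.136,(255,0,0)),(.5157,.1848,.116,.055,(0,0,255)),(.540,.2524,.0285,.12,(0,255,0))])"
```

```text
time_s: 12.25
eef_pos: [0.4822, 0.0906, 0.2276]
eef_rot: [0.0, 0.79, -0.613, 0.001]
wrist_force: [0.2, 1.0, -0.5]
opening: 0.998
time_s: 12.95
eef_pos: [0.4832, 0.0933, 0.2274]
eef_rot: [0.0, -0.577, 0.817, -0.0]
wrist_force: [-0.1, 0.1, -0.1]
opening: 1.0
[-0.051  0.022  1.842  0.     1.277  1.861] [0.4831 0.0934 0.2272] [ 3.000e-04 -5.768e-01  8.169e-01 -2.000e-04]
```

View pics/w9_ov.png

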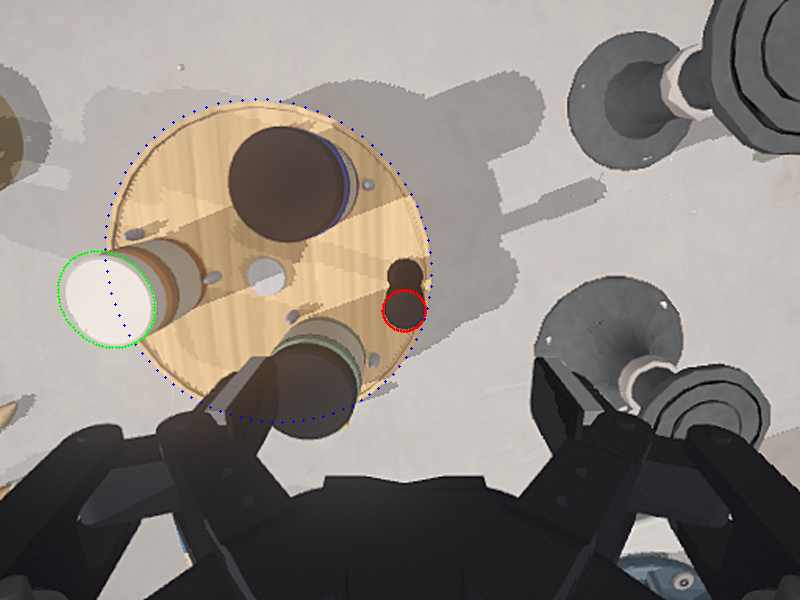

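The predicted knob-top circle falls on the knob at (404,310), centred between the fingers. Descending and gripping.

```bash
python3 -m pendant '[[[0,0,0.02,0,0,0,-1],[0,0,0.025,0,0,0,-1],[0,0,0.025,0,0,0,-1],[0,0,0.02,0,0,0,-1],[0,0,0.012,0,0,0,-1],[0,0,0,0,0,0,-1],[0,0,0,0,0,0,-1]]]'
python3 -c "
from h import *
snap('wrist','w10');snap('side','s10')
from ov import *
ov('s10',6,(1050,1650,1100,1900),[])"
```

```text
time_s: 13.7
eef_pos: [0.4835, 0.0933, 0.1254]
eef_rot: [0.0, -0.576, 0.818, -0.0]
wrist_force: [0.2, 0.7, 0.2]
opening: 1.001
```

View pics/w10.png

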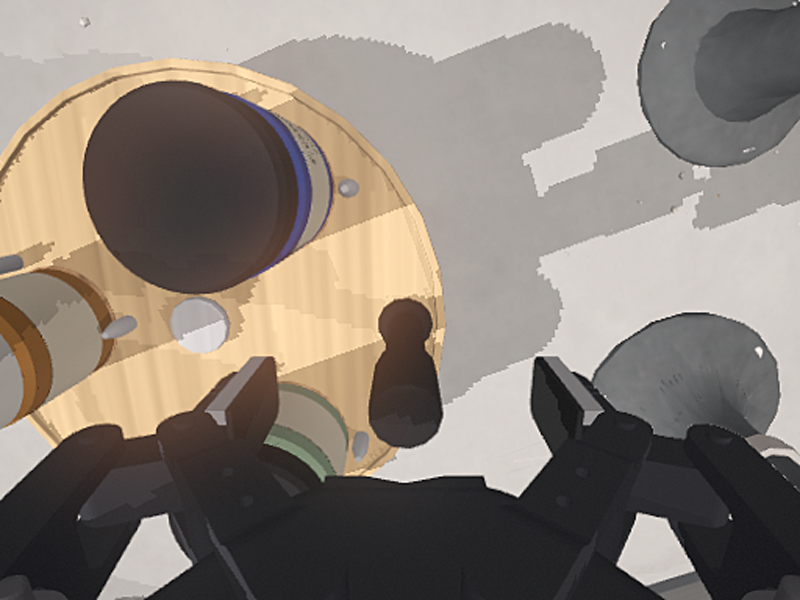

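View pics/s10_ov.png

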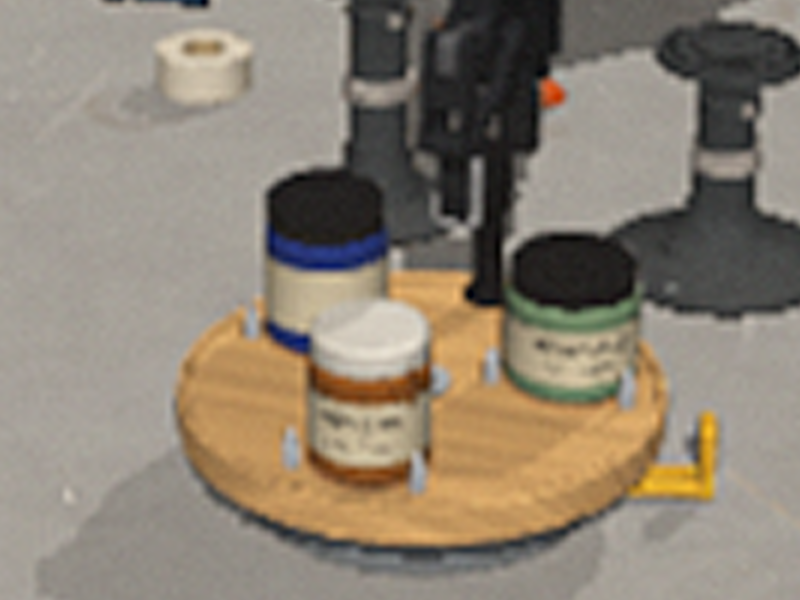

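The jar stands upright in the seat, and the knob (405,400) is centred between the open pads. Closing.

```bash
python3 -m pendant '[[[0,0,0,0,0,0,-0.5],[0,0,0,0,0,0,0],[0,0,0,0,0,0,0.3],[0,0,0,0,0,0,1],[0,0,0,0,0,0,1],[0,0,0,0,0,0,1],[0,0,0,0,0,0,1],[0,0,0,0,0,0,1],[0,0,0,0,0,0,1],[0,0,0,0,0,0,1]]]'
```

```text
time_s: 14.8
eef_pos: [0.4832, 0.0932, 0.1251]
eef_rot: [0.0, -0.576, 0.818, -0.0]
wrist_force: [-2.6, -1.3, 5.4]
opening: 0.244
```

```bash
python3 -m pendant '[[[0,-0.002,0,0,0,-0.02,1],[-0.0001,-0.0039,0,0,0,-0.04,1],[-0.0001,-0.0058,0,0,0,-0.06,1],[-0.0002,-0.0058,0,0,0,-0.06,1],[-0.0002,-0.0058,0,0,0,-0.06,1],[-0.0002,-0.0058,0,0,0,-0.06,1]]]'
python3 -c "
from h import *
o=ctrl.get_obs();print(o['q'].round(3),o['eef_pos'].round(4),o['eef_rot'].round(4),np.hypot(*(o['eef_pos'][:2]-[.5157,.1848])))"
```

```text
time_s: 15.4
eef_pos: [0.5118, 0.0876, 0.1251]
eef_rot: [-0.0, -0.692, 0.722, -0.0]
wrist_force: [-2.3, -1.2, 5.4]
opening: 0.245
[-0.059  0.22   1.852 -0.     1.07   1.553] [0.5118 0.0876 0.1251] [-0.000e+00 -6.922e-01  7.217e-01 -1.000e-04] 0.09730650177332188
```

Smooth so far: the forces are low and the radius is 97 mm. Continuing.

```bash
python3 -m pendant '[[[-0.0002,-0.0058,0,0,0,-0.06,1],[-0.0002,-0.0058,0,0,0,-0.06,1],[-0.0002,-0.0058,0,0,0,-0.06,1],[-0.0002,-0.0058,0,0,0,-0.06,1],[-0.0002,-0.0058,0,0,0,-0.06,1],[-0.0002,-0.0058,0,0,0,-0.06,1],[-0.0002,-0.0058,0,0,0,-0.06,1],[-0.0002,-0.0058,0,0,0,-0.06,1],[-0.0002,-0.0058,0,0,0,-0.06,1],[-0.0002,-0.0058,0,0,0,-0.06,1]]]'
python3 -m pendant '[[[-0.0002,-0.0058,0,0,0,-0.06,1],[-0.0002,-0.0058,0,0,0,-0.06,1],[-0.0002,-0.0058,0,0,0,-0.06,1],[-0.0002,-0.0058,0,0,0,-0.06,1],[-0.0001,-0.0039,0,0,0,-0.04,1],[0,-0.002,0,0,0,-0.02,1],[0,0,0,0,0,0,1],[0,0,0,0,0,0,1]]]'
python3 -c "
from h import *
o=ctrl.get_obs();d=o['eef_pos'][:2]-[.5157,.1848];print(o['q'].round(3),o['eef_pos'].round(4),o['eef_rot'].round(4),np.hypot(*d),np.degrees(np.arctan2(d[1],d[0])))
snap('side','s11');snap('scene','c11');snap('wrist','w11')
from ov import *
ov('s11',6,(1050,1650,1100,1900),[(.5157,.1848,.116,.055,(0,0,255))])
ov('c11',6,(950,1550,950,1750),[(.5157,.1848,.116,.055,(0,0,255))])"
```

```text
time_s: 16.4
eef_pos: [0.5673, 0.1022, 0.1251]
eef_rot: [-0.0, 0.875, -0.485, 0.0]
wrist_force: [-1.5, -2.1, 4.2]
opening: 0.243
time_s: 17.2
eef_pos: [0.5894, 0.1211, 0.1251]
eef_rot: [-0.0, 0.937, -0.35, 0.001]
wrist_force: [1.4, -3.2, 3.1]
opening: 0.242
[ 0.006  0.383  1.638 -0.     1.119  0.722] [0.5894 0.1211 0.1251] [-2.000e-04  9.366e-01 -3.503e-01  8.000e-04] 0.0973604866133599 -40.83107873398792
```

View pics/s11_ov.png

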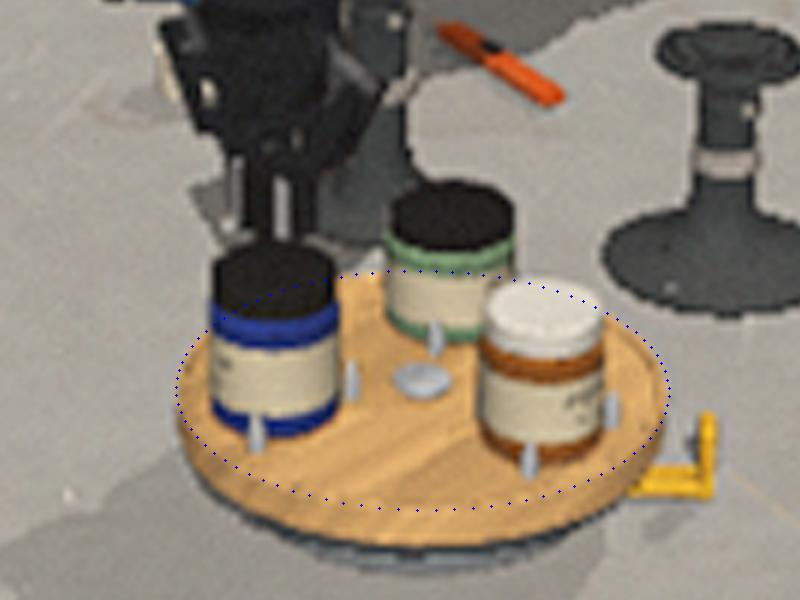

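View pics/c11_ov.png

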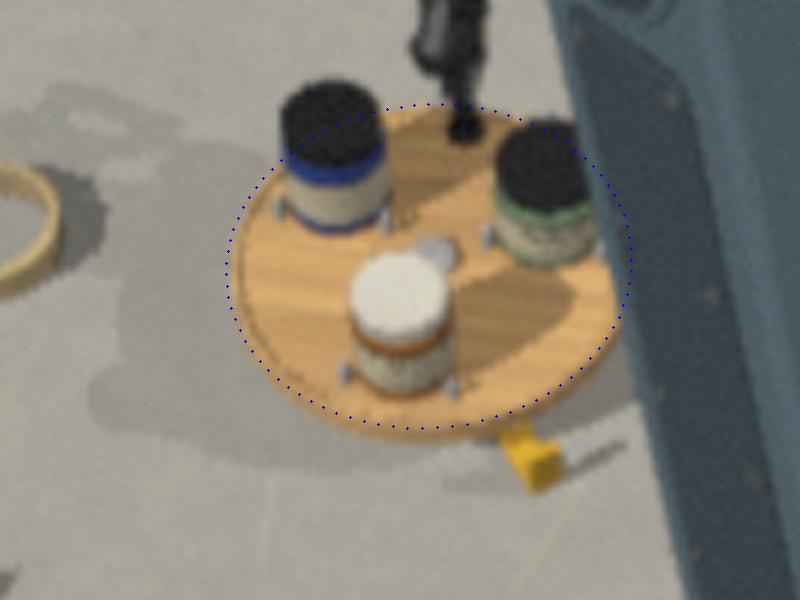

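View pics/w11.png

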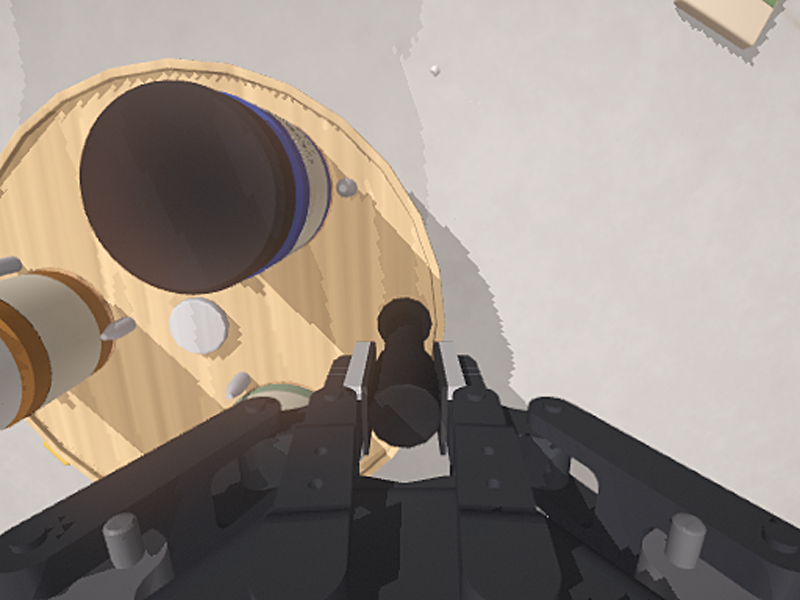

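The tray is turning as planned, with the knob at -40.8° and the jar upright. Next I locate the pointer; its tip top is at about (707,413) in the side crop and (540,452) in the scene crop.

```bash
python3 -c "
from h import *
f=lambda u,o:(u+o+.5)/6-.5
A=np.array([.5157,.1848])
for t,u,v,ou,ov_ in (('s11',707,415,1100,1050),('c11',545,452,950,950)):
  for h in(.038,):
    p=plane(t,f(u,ou),f(v,ov_),h);d=p[:2]-A;print(t,p.round(4),np.hypot(*d),np.degrees(np.arctan2(d[1],d[0])))
for t in('s11','c11'):
  im,W=cloud(t);q=cv2.cvtColor(im,cv2.COLOR_RGB2HSV).astype(int);y=(q[...,0]>17)&(q[...,0]<30)&(q[...,1]>170)&(q[...,2]>110)&(W[...,0]<.41)&(abs(W[...,1]-.19)<.05)&(W[...,2]>.0)
  print(t,y.sum(),np.nanmedian(W[y],0),np.nanmin(W[y],0),np.nanmax(W[y],0))
" 
python3 -c "
from ov import *
import math
A=(.5157,.1848)
for t,c in(('s11',(1150,1550,1500,1900)),('c11',(1200,1550,1250,1650))):
  C=[]
  for a,col in((175,(255,0,0)),(178,(0,255,0)),(181,(0,0,255)),(184,(255,0,255))):
    C+=[(A[0]+r*math.cos(math.radians(a)),A[1]+r*math.sin(math.radians(a)),.0004,.038,col) for r in(.137,.14)]
  ov(t,6,c,C); im=cv2.imread('pics/%s_ov.png'%t); cv2.imwrite('pics/%s_p.png'%t,cv2.resize(im,None,fx=1.5,fy=1.5))
"
```

```text
s11 [0.3804 0.1842 0.038 ] 0.13534340835341896 -179.7648425273529
c11 [0.3774 0.1884 0.038 ] 0.13837359596650017 178.50273777047101
s11 68 [0.3867167  0.19668844 0.00751783] [0.37833682 0.17917665 0.00096424] [0.4078373  0.20348665 0.03765178]
c11 46 [0.37882531 0.19225728 0.01985531] [0.37289689 0.1794247  0.00067696] [0.40941594 0.2009696  0.04076704]
```

View pics/s11_p.png

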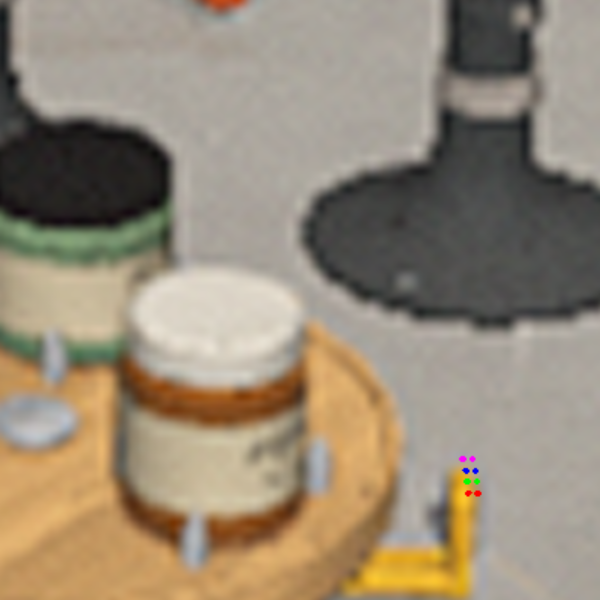

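View pics/c11_p.png

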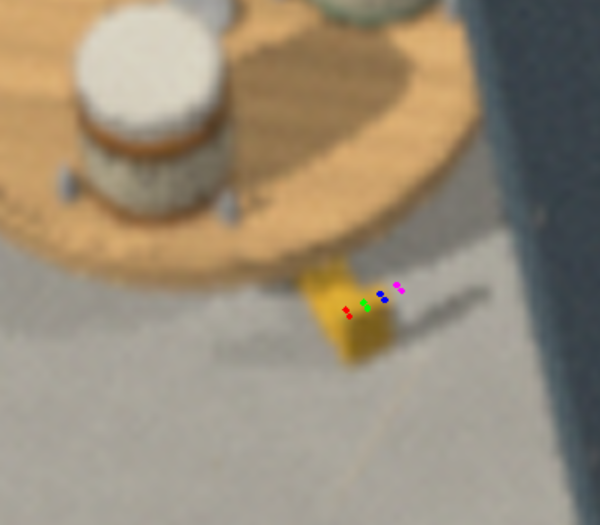

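The pointer lies at 178° to 179° from the axis, so the knob must stand at about -1.8°. That leaves 0.68 rad to turn.

```bash
python3 -m pendant '[[[0,-0.002,0,0,0,-0.02,1],[-0.0001,-0.0039,0,0,0,-0.04,1],[-0.0002,-0.0058,0,0,0,-0.06,1],[-0.0002,-0.0058,0,0,0,-0.06,1],[-0.0002,-0.0058,0,0,0,-0.06,1],[-0.0002,-0.0058,0,0,0,-0.06,1],[-0.0002,-0.0058,0,0,0,-0.06,1],[-0.0002,-0.0058,0,0,0,-0.06,1],[-0.0002,-0.0058,0,0,0,-0.06,1],[-0.0002,-0.0058,0,0,0,-0.06,1]]]'
python3 -m pendant '[[[-0.0002,-0.0058,0,0,0,-0.06,1],[-0.0001,-0.0049,0,0,0,-0.05,1],[0,-0.002,0,0,0,-0.02,1],[0,-0.001,0,0,0,-0.01,1],[0,0,0,0,0,0,1],[0,0,0,0,0,0,1],[0,0,0,0,0,0,1]]]'
python3 -c "
from h import *
o=ctrl.get_obs();d=o['eef_pos'][:2]-[.5157,.1848];print(o['q'].round(3),o['eef_pos'].round(4),o['eef_rot'].round(4),np.hypot(*d),np.degrees(np.arctan2(d[1],d[0])))
snap('side','s12');snap('scene','c12')
from ov import *
ov('s12',6,(1050,1650,1100,1900),[])
ov('c12',6,(950,1550,950,1750),[])"
```

```text
time_s: 18.35
eef_pos: [0.6115, 0.1681, 0.1251]
eef_rot: [0.0, 0.996, -0.086, 0.001]
wrist_force: [2.8, -3.5, 4.9]
opening: 0.24
time_s: 19.05
eef_pos: [0.6129, 0.1817, 0.1252]
eef_rot: [-0.0, 1.0, -0.018, 0.001]
wrist_force: [5.4, -1.3, 5.0]
opening: 0.244
[0.103 0.456 1.535 0.    1.149 0.138] [0.6129 0.1817 0.1252] [-2.000e-04  9.998e-01 -1.780e-02  7.000e-04] 0.09720566600437064 -1.7982925742839193
```

View pics/s12_ov.png

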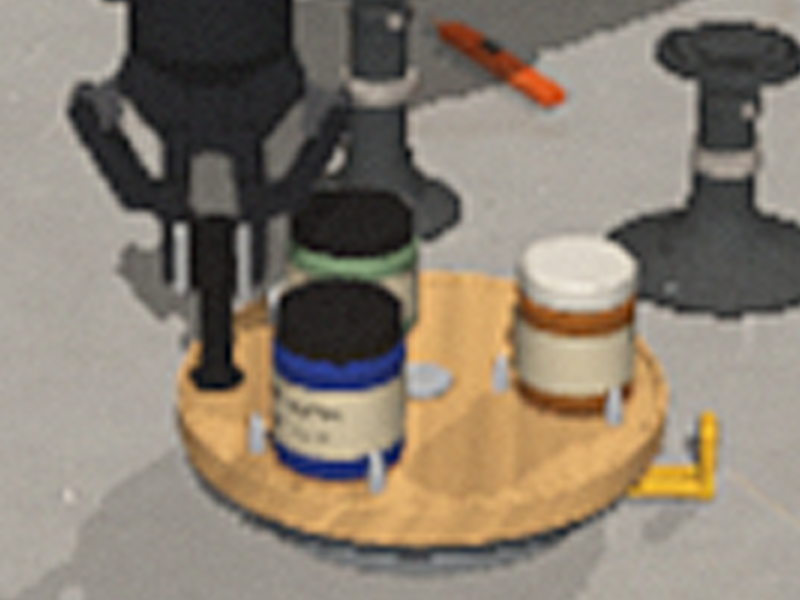

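View pics/c12_ov.png

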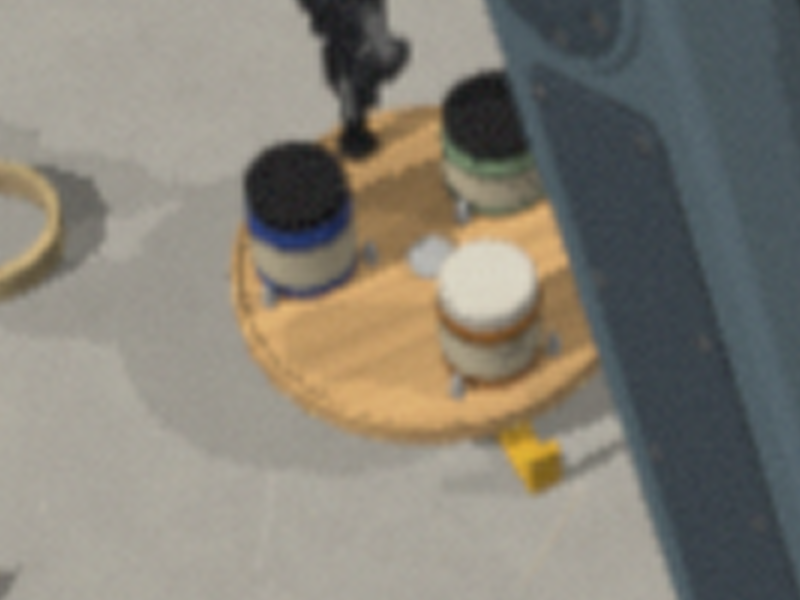

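Both views show the jar at the pointer and upright, with the post gripped. I'll check the angle numerically before handing in.

```bash
python3 -c "
from h import *
A=np.array([.5157,.1848])
o=ctrl.get_obs();print(np.abs(o['dq']).max(),o['wrist_force'].round(1),o['opening'],o['eef_pos'].round(4))
for t in('s12','c12'):
  im,W=cloud(t);q=cv2.cvtColor(im,cv2.COLOR_RGB2HSV).astype(int)
  m=(q[...,1]<40)&(q[...,2]>150)&(abs(W[...,2]-.12)<.005)&(np.hypot(W[...,0]-.444,W[...,1]-.187)<.04)
  c,R=cv2.minEnclosingCircle(W[m][:,:2].astype(np.float32));d=np.array(c)-A
  print(t,m.sum(),np.round(c,4),R,'z',np.median(W[m][:,2]),'r',np.hypot(*d),'deg',np.degrees(np.arctan2(d[1],d[0])))
  for n,(z,(x,y)) in dict(tape=(.02,(.70,.38)),tile=(.007,(.2865,.38))).items(): pass
"
```

```text
0.001838732784729445 [ 4.4 -2.   4.4] 0.24181319270697377 [0.6128 0.1817 0.1251]
s12 148 [0.4494 0.1876] 0.030203698202967644 z 0.11855936758988772 r 0.06640234176240875 deg 177.601927208332
c12 149 [0.4408 0.1862] 0.026757841929793358 z 0.11933867092268069 r 0.07492500369985695 deg 178.94849832538839
```

```bash
python3 -c "
from bench import ctrl
print(ctrl.hand_in())"
```

```text
the job is handed in; nothing more can be done
None
```

The white-lidded jar is in the empty seat and the tray is turned to the pointer. I handed in at about 19 s with the gripper still holding the knob post. No verdict was reported.

- **Jar:** I lowered it between the pegs until the wrist force rose at the expected height (TCP z 0.108 m), then opened the gripper. The wrist force fell to about zero, and the pictures show the jar upright between the pegs.
- **Tray:** I turned it about 1.88 rad anticlockwise. The knob ended at -1.8° and the jar at 177.6° (side camera) to 178.9° (scene camera).
- **Pointer:** it lies at about 178°, with single readings from 178.5° to 180.2°. The jar is therefore within about 3° of it; the limit is 6.9°.
- **Holding still:** joint speeds were under 0.002 rad/s and the gripper was stopped on the post at opening 0.24. I did not measure the grip force itself.
- **Tape, labels and tile:** I never touched them, and they showed no movement wherever they appeared in the pictures. I did not re-measure their positions at the end.

**Disagreements:** The two cameras disagreed on how far the jar stands from the turning axis (66 mm and 75 mm, against 72 mm nominal). The lid fits were coarse and the calibration is only good to about 2 mm. While the jar was still in the gripper, the wrist view put the seat about 1.5 mm off my estimate, but the jar still went in.

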